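# Change over the roller tumbler

## Robot

A 7-joint arm with a two-finger parallel gripper is mounted at the origin on the work surface. World frame = base frame: x ahead of the robot, y to its left, z up, the work surface at z = 0. Lengths are in m, angles in rad, forces in N, time in s.
With the tool pointing down it reaches from about 0.4 to 0.85 m from the base axis. Payload 10.4 kg.
Tool frame: the origin (TCP) lies on the centre line of the jaws, within the pads' length; the fingertips stand 17 mm ahead of it and the grasp point (between the pads) lies 2 mm behind it; z points along the fingers, y is the line along which they close (so a half turn about z gives the same grasp; the last joint's range is limited). The gripper opens to 85 mm and grips with 20 to 120 N. Pads are 22 mm wide; open, the fingers measure 114 mm over their backs; the gripper's body (76 mm by 85 mm) begins 54 mm behind the grasp point. The pads swing forward as they close: fully open they stand 13 mm farther back than shut.
Start: joints at [-1.338, 0.332, -0.065, 1.46, 0.022, 1.35, -0.088], TCP at [0.158, 0.605, 0.248] pointing down, gripper open.
Joint ranges: [-2.6, 2.6], [-0.5, 2.12], [-1.47, 1.34], [0.16, 2.42], [-1.27, 4.41], [0.06, 2.06], [-2.6, 2.6]. Speed limits (rad/s): [2.22, 2.22, 2.79, 2.79, 3.14, 3.14, 3.14].

## Interface

Orientations are given as a unit quaternion [x, y, z, w].
In Python, from workcell import sensors, imaging, order, spotter gives the robot as it stands. The module is installed in compiled form; this text tells all that it offers.
- The arm moves only by the shell command python3 -m inch 'ROWS' [FORCE]. ROWS is JSON, a list that holds one entry, the list of rows, each a list of 7 numbers: the shift along the tool's x, y, z in m, then the turn, a rotation vector about the tool's x, y, z in rad, then the closure, from -1 (fully open) to 1 (shut). In form: [[[x, y, z, ax, ay, az, hand], ...]]. A call has 1 to 10 rows; each row is the pose to reach, as a shift and turn from the pose commanded when the call began, along the tool's axes at that moment; what a row does not reach only later rows make up. A row lasts 1/10 s, in which the tool goes at most 50 mm and 8.59 degrees, less where a joint would pass 70% of its speed; a pose out of reach is approached as far as the arm can. A call with a gripper value outside its range is refused whole. The fingers move at their own pace and stop on an object; FORCE is the grip in N (left out, the last holds). Time passes only in rows, so rows that repeat a pose let the fingers close. It gives the time, the measured TCP pose, the force, the opening and the grip force at its end, in the units of the state.
- sensors.get_obs(): the state, without advancing time (a new reading comes with each control period).
- imaging.camera(name): name is "scene" or "top" or "wrist"; returns the picture (420x560x3 uint8, blue, green, red); there is no depth.
- imaging.calibration(name): a dict with "mtx" (3x3 intrinsics, pixels), "D" ([k1, k2, p1, p2, k3] as OpenCV has them; the pictures are not rectified), "R" (3x3) and "t" (3): a world point X has camera coordinates R X + t; the wrist camera has in their place "tool_from_camera" (4x4, takes a point from camera to tool coordinates, whose origin is the TCP and whose axes are the flange's). Camera axes: x right, y down, z forward; pixel columns grow to the right and rows downward; lengths in m; the calibration is good to about 2 mm. A picture is of the moment at which its call begins: read the wrist's pose just before it. calibration takes no time and is no camera call.
- order.hand_in(): hands the job in; it is judged then, once.
Trained networks look in the newest picture that a camera, given by its name, has taken for a name from the list of things; names that differ only in an ending like _2 or _b are one class to them, and where a whole thing is asked for, a point or a joint stands for the part that bears it (a point fixed in the world has none). Each returns a list of dicts, best first, with "conf" (0 to 1); they miss things now and then, are a little off and sometimes report something else, mostly with a low value. They report only what shows in the picture. A call takes as long as a camera call. They do not tell look-alikes from the thing itself.
- spotter.look_for(label, camera): "pixel" ([column, row] in pixels, amid what is visible of it).
The state is a dict: "clock": time; "joint_pos": joint angles; "joint_velocities": joint speeds; "tau": joint torques, N m; "position": TCP position; "ee_rot": TCP orientation; "ft_force": force on the tool from outside, world axes, zero at the start; "torque": the same for the moment, N m; "grip_width": opening from 0.0 (shut) to 1.0 (fully open); "grasp_force": force on a finger pad.
Only numpy, scipy, OpenCV 4.12 (cv2) and the standard library are available. Lean on these libraries where they do the work, as an engineer would, in place of code of your own. Each camera call takes 0.05 s, during which the arm holds its last target. There are 200 camera calls.

## Task

Change over the barrel tumbler: only one of the look-alike closed barrels on the rack is charged with shot and work, so lift them to find the heavy one, and lay it gently along the tumbler's rollers; leave the empty ones lying in the rack. Once the barrel is on the rollers, start the machine: lift the red speed knob out of the white (off) notch, carry it along and let it drop fully into the green notch. Lower every finished silver bead from the leather mat gently onto the felt in the white pot, without dropping it in, and leave the flux bottle, steel block and hammer where they are.

Things in the scene. Friction and masses are not known exactly. Their poses are not given: they have to be found in the camera images.
- barrel_a_mid (a point): A look-alike closed tumbling barrel: blue cylinder, black rubber tyre round each end, metal lid; 80 mm long, 54 mm across its blue middle (56 mm long), 58 mm across the tyres, lying level. Point: its centre; x runs along the barrel, which may be rolled about x. One barrel, not known which, is charged (0.45 to 0.6 kg); the others are empty (0.14 to 0.21 kg).
- barrel_b_mid (a point): A look-alike closed tumbling barrel: blue cylinder, black rubber tyre round each end, metal lid; 80 mm long, 54 mm across its blue middle (56 mm long), 58 mm across the tyres, lying level. Point: its centre; x runs along the barrel, which may be rolled about x. One barrel, not known which, is charged (0.45 to 0.6 kg); the others are empty (0.14 to 0.21 kg).
- barrel_c_mid (a point): A look-alike closed tumbling barrel: blue cylinder, black rubber tyre round each end, metal lid; 80 mm long, 54 mm across its blue middle (56 mm long), 58 mm across the tyres, lying level. Point: its centre; x runs along the barrel, which may be rolled about x. One barrel, not known which, is charged (0.45 to 0.6 kg); the others are empty (0.14 to 0.21 kg).
- barrel_d_mid (a point): A look-alike closed tumbling barrel: blue cylinder, black rubber tyre round each end, metal lid; 80 mm long, 54 mm across its blue middle (56 mm long), 58 mm across the tyres, lying level. Point: its centre; x runs along the barrel, which may be rolled about x. One barrel, not known which, is charged (0.45 to 0.6 kg); the others are empty (0.14 to 0.21 kg).
- rack: Fixed wooden rack, 212 x 170 mm, end boards 48 mm tall. Origin: centre of its underside; x along its rails. Two rows, at y = -57.5 and +57.5 mm, each of two 12 mm rails along x, 36 mm apart, hold two barrels end to end, lying along x: centres 60 mm above the origin, at x about -44.5 and +44.5 mm.
- tumbler: Fixed roller tumbler, base 160 (x) x 240 (y) x 50 mm. Origin: centre of its underside. Two black rollers at -y; at +y (from y = 35 mm) the motor housing, 110 mm tall, with the speed gate on top: two steel combs along x whose four notches, 24 mm apart, are marked from -x to +x white (off), yellow, green, red.
- roller_seat (a point): Point on the tumbler: the centre of a barrel resting between the rollers, mid-way along them, 106 mm above the bench. Axes as the tumbler's. The rollers run along y, stand still, are 20 mm thick and 38 mm apart, tops 82 mm above the bench, with 145 mm clear along them between the housing and an end plate 76 mm tall.
- knob_grip (a point): Centre of the red grip of the speed knob: an upright cylinder 22 mm thick, 35 mm tall (17.5 mm above and below this point). Below it a brass stem and cross pin sit in the gate; with the knob down the comb tops are 27 mm below this point. The knob slides along the tumbler's x, only when lifted clear of its notch.
- green_seat (a point): Point on the tumbler: where the centre of the knob's red grip stands when the knob has dropped fully into the green notch (157.5 mm above the bench). Axes as the tumbler's.
- speed (a joint): Position of the speed knob along the gate (m), growing along the tumbler's +x: 0 white (off, where it starts), 0.024 yellow, 0.048 green, 0.072 red. In a notch it has about 1.5 mm of play either way; a rounded tooth guides it in when it is let down within about 5 mm.
- speed_knob (a joint): Lift of the speed knob (m): 0 fully down in a notch, 0.030 its upper stop. The pin clears the teeth when lifted more than 0.017; a light spring (2 to 3 N) and its weight pull it down.
- mat: Fixed flat leather mat, 170 x 170 x 3 mm, on which the beads stand at first. Origin: centre of its underside.
- bead_1_mid (a point): Finished hollow silver bead: a 36 mm ball with a short 18 mm wide collar, 5 mm long, at its bottom and top, 45 mm tall overall, standing upright on a collar, about 0.06 kg. Point: the ball's centre, half-way up (22.5 mm above what it stands on when upright, 18 to 20 mm if it lies over). May be absent.
- bead_2_mid (a point): Finished hollow silver bead: a 36 mm ball with a short 18 mm wide collar, 5 mm long, at its bottom and top, 45 mm tall overall, standing upright on a collar, about 0.06 kg. Point: the ball's centre, half-way up (22.5 mm above what it stands on when upright, 18 to 20 mm if it lies over). May be absent.
- bead_3_mid (a point): Finished hollow silver bead: a 36 mm ball with a short 18 mm wide collar, 5 mm long, at its bottom and top, 45 mm tall overall, standing upright on a collar, about 0.06 kg. Point: the ball's centre, half-way up (22.5 mm above what it stands on when upright, 18 to 20 mm if it lies over). May be absent.
- bead_4_mid (a point): Finished hollow silver bead: a 36 mm ball with a short 18 mm wide collar, 5 mm long, at its bottom and top, 45 mm tall overall, standing upright on a collar, about 0.06 kg. Point: the ball's centre, half-way up (22.5 mm above what it stands on when upright, 18 to 20 mm if it lies over). May be absent.
- pot: Fixed white stoneware pot, open at the top, 182 mm across outside, 170 mm inside, 76 mm tall. Origin: centre of its underside.
- felt: Soft dark green felt cushion on the pot's floor, 168 mm across, 8 mm thick; its top is 14 mm above the pot's underside and gives way about 1 mm for each 1.5 N, up to 7 mm. Origin: as the pot's.
- flux: Bystander: brown flux bottle, 48 mm across, 110 mm tall, loose, upright. Origin: centre of its underside.
- bench_block: Bystander: steel bench block, 65 x 65 x 20 mm, loose. Origin: centre of its underside.
- hammer: Bystander: jeweller's hammer, 240 mm long, lying along its own x axis, loose. Origin: under its middle.
Mind the look-alikes: they are no part of the job. What is shaped like the part that bears barrel_a_mid but pink or yellow is not meant.

How it is judged:
On the way, in this order (a step that is already met when the one before it is completed fails the run):
1. the charged barrel lies along the rollers, let go ((((x of barrel_a_mid in the frame of roller_seat between -0.007 and 0.007 m and y of barrel_a_mid in the frame of roller_seat between -0.036 and 0.036 m and z of barrel_a_mid in the frame of roller_seat between -0.007 and 0.006 m and angle between the x axis of barrel_a_mid and the y axis of roller_seat, either way round below 0.12 rad) and contact force between barrel_a and tumbler above 3.3 N and contact force between barrel_a and anything else below 8 N and contact force between barrel_a and the fingers below 0.1 N) or ((x of barrel_b_mid in the frame of roller_seat between -0.007 and 0.007 m and y of barrel_b_mid in the frame of roller_seat between -0.036 and 0.036 m and z of barrel_b_mid in the frame of roller_seat between -0.007 and 0.006 m and angle between the x axis of barrel_b_mid and the y axis of roller_seat, either way round below 0.12 rad) and contact force between barrel_b and tumbler above 3.3 N and contact force between barrel_b and anything else below 8 N and contact force between barrel_b and the fingers below 0.1 N) or ((x of barrel_c_mid in the frame of roller_seat between -0.007 and 0.007 m and y of barrel_c_mid in the frame of roller_seat between -0.036 and 0.036 m and z of barrel_c_mid in the frame of roller_seat between -0.007 and 0.006 m and angle between the x axis of barrel_c_mid and the y axis of roller_seat, either way round below 0.12 rad) and contact force between barrel_c and tumbler above 3.3 N and contact force between barrel_c and anything else below 8 N and contact force between barrel_c and the fingers below 0.1 N) or ((x of barrel_d_mid in the frame of roller_seat between -0.007 and 0.007 m and y of barrel_d_mid in the frame of roller_seat between -0.036 and 0.036 m and z of barrel_d_mid in the frame of roller_seat between -0.007 and 0.006 m and angle between the x axis of barrel_d_mid and the y axis of roller_seat, either way round below 0.12 rad) and contact force between barrel_d and tumbler above 3.3 N and contact force between barrel_d and anything else below 8 N and contact force between barrel_d and the fingers below 0.1 N))), for 0.2 s.
2. the speed knob has dropped into the green notch (value of joint speed between 0.044 and 0.052 m and value of joint speed_knob below 0.003 m), for 0.2 s.
At the end, for the whole second after the job is handed in: Charged barrel at rest along the rollers (centre within 7 mm of the seat across, 36 mm along); empty barrels at rest on the rack's rails, any places; speed knob down in the green notch (4 mm, lift under 3 mm); every bead at rest in the pot, below its rim, its centre within 72 mm of the pot's axis (all of step 2 and (((x of barrel_a_mid in the frame of roller_seat between -0.007 and 0.007 m and y of barrel_a_mid in the frame of roller_seat between -0.036 and 0.036 m and z of barrel_a_mid in the frame of roller_seat between -0.007 and 0.006 m and angle between the x axis of barrel_a_mid and the y axis of roller_seat, either way round below 0.12 rad) and contact force between barrel_a and tumbler above 3.3 N and contact force between barrel_a and anything else below 8 N and contact force between barrel_a and the fingers below 0.1 N) or ((x of barrel_b_mid in the frame of roller_seat between -0.007 and 0.007 m and y of barrel_b_mid in the frame of roller_seat between -0.036 and 0.036 m and z of barrel_b_mid in the frame of roller_seat between -0.007 and 0.006 m and angle between the x axis of barrel_b_mid and the y axis of roller_seat, either way round below 0.12 rad) and contact force between barrel_b and tumbler above 3.3 N and contact force between barrel_b and anything else below 8 N and contact force between barrel_b and the fingers below 0.1 N) or ((x of barrel_c_mid in the frame of roller_seat between -0.007 and 0.007 m and y of barrel_c_mid in the frame of roller_seat between -0.036 and 0.036 m and z of barrel_c_mid in the frame of roller_seat between -0.007 and 0.006 m and angle between the x axis of barrel_c_mid and the y axis of roller_seat, either way round below 0.12 rad) and contact force between barrel_c and tumbler above 3.3 N and contact force between barrel_c and anything else below 8 N and contact force between barrel_c and the fingers below 0.1 N) or ((x of barrel_d_mid in the frame of roller_seat between -0.007 and 0.007 m and y of barrel_d_mid in the frame of roller_seat between -0.036 and 0.036 m and z of barrel_d_mid in the frame of roller_seat between -0.007 and 0.006 m and angle between the x axis of barrel_d_mid and the y axis of roller_seat, either way round below 0.12 rad) and contact force between barrel_d and tumbler above 3.3 N and contact force between barrel_d and anything else below 8 N and contact force between barrel_d and the fingers below 0.1 N)) and ((x of barrel_a_mid in the frame of roller_seat between -0.007 and 0.007 m and y of barrel_a_mid in the frame of roller_seat between -0.036 and 0.036 m and z of barrel_a_mid in the frame of roller_seat between -0.007 and 0.006 m and angle between the x axis of barrel_a_mid and the y axis of roller_seat, either way round below 0.12 rad) or (x of barrel_a_mid in the frame of rack between -0.1 and 0.1 m and y of barrel_a_mid in the frame of rack between -0.09 and 0.09 m and z of barrel_a_mid in the frame of rack between 0.054 and 0.0635 m and angle between the x axis of barrel_a_mid and the x axis of rack, either way round below 0.12 rad)) and linear speed of each of barrel_a, barrel_b, barrel_c, barrel_d below 0.03 m/s and ((x of barrel_b_mid in the frame of roller_seat between -0.007 and 0.007 m and y of barrel_b_mid in the frame of roller_seat between -0.036 and 0.036 m and z of barrel_b_mid in the frame of roller_seat between -0.007 and 0.006 m and angle between the x axis of barrel_b_mid and the y axis of roller_seat, either way round below 0.12 rad) or (x of barrel_b_mid in the frame of rack between -0.1 and 0.1 m and y of barrel_b_mid in the frame of rack between -0.09 and 0.09 m and z of barrel_b_mid in the frame of rack between 0.054 and 0.0635 m and angle between the x axis of barrel_b_mid and the x axis of rack, either way round below 0.12 rad)) and ((x of barrel_c_mid in the frame of roller_seat between -0.007 and 0.007 m and y of barrel_c_mid in the frame of roller_seat between -0.036 and 0.036 m and z of barrel_c_mid in the frame of roller_seat between -0.007 and 0.006 m and angle between the x axis of barrel_c_mid and the y axis of roller_seat, either way round below 0.12 rad) or (x of barrel_c_mid in the frame of rack between -0.1 and 0.1 m and y of barrel_c_mid in the frame of rack between -0.09 and 0.09 m and z of barrel_c_mid in the frame of rack between 0.054 and 0.0635 m and angle between the x axis of barrel_c_mid and the x axis of rack, either way round below 0.12 rad)) and ((x of barrel_d_mid in the frame of roller_seat between -0.007 and 0.007 m and y of barrel_d_mid in the frame of roller_seat between -0.036 and 0.036 m and z of barrel_d_mid in the frame of roller_seat between -0.007 and 0.006 m and angle between the x axis of barrel_d_mid and the y axis of roller_seat, either way round below 0.12 rad) or (x of barrel_d_mid in the frame of rack between -0.1 and 0.1 m and y of barrel_d_mid in the frame of rack between -0.09 and 0.09 m and z of barrel_d_mid in the frame of rack between 0.054 and 0.0635 m and angle between the x axis of barrel_d_mid and the x axis of rack, either way round below 0.12 rad)) and horizontal distance between each of bead_1_mid, bead_2_mid, bead_3_mid, bead_4_mid and pot below 0.072 m and z of each of bead_1_mid, bead_2_mid, bead_3_mid, bead_4_mid in the frame of pot below 0.07 m and linear speed of each of bead_1, bead_2, bead_3, bead_4 below 0.08 m/s); the robot touches nothing.
It fails at once if a bead is dropped or pressed hard onto the felt in the pot (over 8 N) (contact force between any of bead_1, bead_2, bead_3, bead_4 and felt above 8 N).
It fails at once if a barrel is dropped onto the rollers (faster than 0.6 m/s there) ((distance between barrel_a_mid and roller_seat below 0.04 m and linear speed of barrel_a above 0.6 m/s) or (distance between barrel_b_mid and roller_seat below 0.04 m and linear speed of barrel_b above 0.6 m/s) or (distance between barrel_c_mid and roller_seat below 0.04 m and linear speed of barrel_c above 0.6 m/s) or (distance between barrel_d_mid and roller_seat below 0.04 m and linear speed of barrel_d above 0.6 m/s)).
It fails at once if the flux bottle, the steel bench block or the hammer is moved more than 25 mm (distance of any of flux, bench_block, hammer from where it was at the start of the episode above 0.025 m).
Of bead_1, bead_2, bead_3, bead_4 only 3 to 4 are there at a start; the rules pass over those that are not, and their reading is None.
At some moment in a run one of bead_1, bead_2, bead_3, bead_4 may be knocked a few centimetres aside while the robot is not near it.
It also fails if it takes over 208 s, if anything falls off the work surface, if the arm or the gripper's body presses on something with over 40 N, if the wrist force passes 120 N, or if a joint passes its speed limit or range.

## Working session

There is one attempt and no reset: what is moved stays moved. The work goes in short steps, Python scripts to look and compute and a shell command to move; the robot and the scene stay as the last step left them, time stands still between calls to the robot, and variables do not carry over. Pictures are saved under pics/ and viewed, at most 14 in all, crops included, and the job is handed in when it is done.

```bash
ls; mkdir -p pics; cat > h.py <<'E'
import numpy as np, cv2, json
from workcell import sensors, imaging, order, spotter
from scipy.spatial.transform import Rotation as Rn
def ray(cam,px,pose=None):
    c=imaging.calibration(cam); p=cv2.undistortPoints(np.array([[px]],float),np.array(c["mtx"]),np.array(c["D"]))[0,0]
    d=np.array([p[0],p[1],1.])
    if cam=="wrist":
        T=np.array(c["tool_from_camera"]); o=sensors.get_obs() if pose is None else pose
        R=Rn.from_quat(o["ee_rot"]).as_matrix()
        return R@T[:3,3]+np.array(o["position"]), R@T[:3,:3]@d
    R=np.array(c["R"]);t=np.array(c["t"]); return -R.T@t, R.T@d
def at(cam,px,z,pose=None):
    o,d=ray(cam,px,pose); return o+d*(z-o[2])/d[2]
def proj(cam,X,pose=None):
    c=imaging.calibration(cam); X=np.atleast_2d(np.array(X,float))
    if cam=="wrist":
        T=np.array(c["tool_from_camera"]); o=sensors.get_obs() if pose is None else pose
        M=np.eye(4);M[:3,:3]=Rn.from_quat(o["ee_rot"]).as_matrix();M[:3,3]=o["position"]; W=np.linalg.inv(M@T); R,t=W[:3,:3],W[:3,3]
    else: R=np.array(c["R"]);t=np.array(c["t"])
    return cv2.projectPoints(X,cv2.Rodrigues(R)[0],t,np.array(c["mtx"]),np.array(c["D"]))[0][:,0]
E
python3 - <<'E'
from h import *
o=sensors.get_obs(); print({k:np.round(v,3).tolist() for k,v in o.items()})
for c in("scene","top"):
    im=imaging.camera(c); cv2.imwrite(f"pics/{c}0.png",im)
    for l,z in dict(barrel_a_mid=.06,rack=.04,tumbler=.05,knob_grip=.1575,mat=.003,bead_1_mid=.0255,pot=.07,flux=.1,bench_block=.02,hammer=.01).items():
        for r in spotter.look_for(l,c):
            if r["conf"]>.2: print(c,l,np.round(r["conf"],2),np.round(r["pixel"]).tolist(),np.round(at(c,r["pixel"],z),3).tolist())
E
```

```text
pics
{'clock': 0.0, 'joint_pos': [-1.338, 0.333, -0.065, 1.461, 0.022, 1.35, -0.089], 'joint_velocities': [-0.0, 0.001, -0.0, -0.001, -0.001, 0.001, -0.001], 'tau': [-0.001, -62.543, 0.049, -39.162, 0.016, 0.01, -0.0], 'position': [0.158, 0.604, 0.248], 'ee_rot': [0.128, 0.992, -0.001, -0.0], 'ft_force': [-0.094, -0.063, -0.248], 'torque': [0.045, 0.002, -0.072], 'grasp_force': 0.0, 'grip_width': 1.0}
scene barrel_a_mid 0.93 [210.0, 218.0] [0.354, -0.192, 0.06]
scene barrel_a_mid 0.86 [89.0, 260.0] [0.347, -0.538, 0.06]
scene barrel_a_mid 0.71 [144.0, 236.0] [0.328, -0.385, 0.06]
scene barrel_a_mid 0.57 [199.0, 240.0] [0.428, -0.265, 0.06]
scene barrel_a_mid 0.45 [160.0, 281.0] [0.526, -0.413, 0.06]
scene rack 0.88 [185.0, 289.0] [0.566, -0.37, 0.04]
scene tumbler 0.97 [369.0, 199.0] [0.531, 0.274, 0.05]
scene mat 0.73 [277.0, 237.0] [0.479, -0.041, 0.003]
scene mat 0.68 [184.0, 289.0] [0.527, -0.359, 0.003]
scene mat 0.56 [276.0, 228.0] [0.441, -0.02, 0.003]
scene mat 0.37 [280.0, 303.0] [0.708, -0.182, 0.003]
scene bead_1_mid 0.41 [268.0, 224.0] [0.436, -0.044, 0.025]
scene bead_1_
[... 437 characters left out ...]
 hammer 0.32 [153.0, 250.0] [0.337, -0.372, 0.01]
top barrel_a_mid 0.84 [438.0, 286.0] [0.312, -0.522, 0.06]
top barrel_a_mid 0.76 [384.0, 295.0] [0.289, -0.365, 0.06]
top barrel_a_mid 0.6 [319.0, 286.0] [0.318, -0.182, 0.06]
top barrel_a_mid 0.56 [352.0, 234.0] [0.462, -0.276, 0.06]
top rack 0.86 [369.0, 228.0] [0.481, -0.33, 0.04]
top rack 0.34 [390.0, 241.0] [0.441, -0.391, 0.04]
top knob_grip 0.44 [123.0, 228.0] [0.476, 0.34, 0.157]
top mat 0.83 [260.0, 233.0] [0.468, -0.012, 0.003]
top mat 0.43 [398.0, 214.0] [0.523, -0.43, 0.003]
top flux 0.55 [323.0, 139.0] [0.727, -0.195, 0.1]
top bench_block 0.59 [197.0, 126.0] [0.795, 0.178, 0.02]
top hammer 0.86 [142.0, 156.0] [0.705, 0.349, 0.01]
```

View pics/scene0.png

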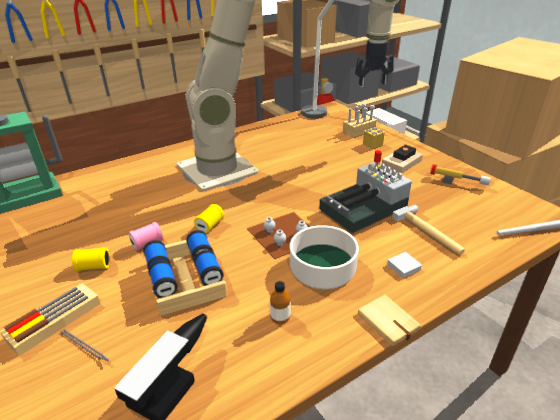

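View pics/top0.png

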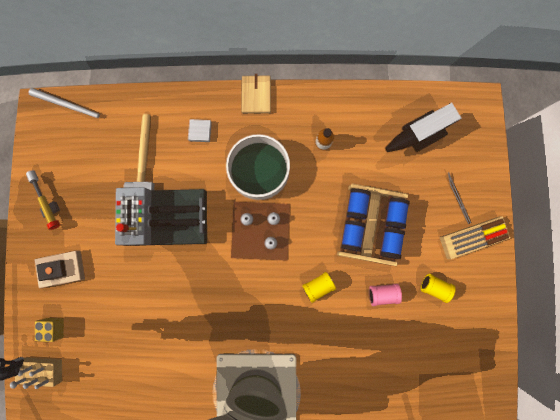

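The scene and top views agree. Top-view pixels:
- **Blue barrels in the rack:** (357,203), (397,211), (352,237), (392,243)
- **Look-alikes, not wanted:** yellow (319,286), pink (385,294), yellow (438,286)
- **Beads, three of them:** (246,218), (274,217), (271,243)
- **Pot:** (258,165)
- **Knob:** (121,228)

Next I'll take colour blobs for better positions.

```bash
python3 - <<'E'
from h import *
im=cv2.imread("pics/top0.png"); hsv=cv2.cvtColor(im,cv2.COLOR_BGR2HSV)
def blobs(m,amin):
    n,l,s,c=cv2.connectedComponentsWithStats(m.astype(np.uint8)); return [(c[i],s[i],(l==i)) for i in range(1,n) if s[i][4]>=amin]
m=cv2.inRange(hsv,(105,120,60),(130,255,255))>0
for c,s,l in blobs(m,100):
    r=cv2.minAreaRect(np.argwhere(l)[:,::-1].astype(np.float32)); b=cv2.boxPoints(r)
    print("blue",c.round(1),s[4],at("top",c,.085).round(3),[at("top",p,.08).round(3)[:2].tolist() for p in b])
m=(cv2.inRange(hsv,(0,180,80),(5,255,255))>0)
for c,s,l in blobs(m,10):print("red",c.round(1),s,at("top",c,.17).round(3))
g=im[195:265,225:300];cv2.imwrite("pics/c1.png",np.hstack([cv2.resize(im[175:270,325:420],(400,400),interpolation=3),cv2.resize(im[170:260,110:200],(400,400),interpolation=3)]))
m=(hsv[...,1]<90)&(hsv[...,2]>90); m[:, :232]=0; m[:,292:]=0; m[:203]=0;m[262:]=0
for c,s,l in blobs(m,5):print("bead",c.round(1),s,at("top",c,.035).round(3))
m=cv2.inRange(hsv,(0,0,150),(180,60,255))>0
for c,s,l in blobs(m,200):
  if 200<c[0]<300 and 130<c[1]<200:
    p=np.argwhere(l)[:,::-1].astype(np.float32); (cc,_,_)=e=cv2.fitEllipse(cv2.convexHull(p)); print("pot",e,at("top",cc,.076).round(3))
E
```

```text
blue [358.2 202.5] 379 [ 0.548 -0.292  0.085] [[0.525, -0.262], [0.583, -0.273], [0.574, -0.325], [0.516, -0.313]]
blue [397.1 211.8] 379 [ 0.521 -0.401  0.085] [[0.497, -0.371], [0.556, -0.383], [0.547, -0.435], [0.488, -0.423]]
blue [352.8 234.7] 387 [ 0.459 -0.274  0.085] [[0.435, -0.244], [0.492, -0.255], [0.483, -0.307], [0.426, -0.295]]
blue [392.3 242.4] 382 [ 0.436 -0.385  0.085] [[0.413, -0.355], [0.469, -0.366], [0.46, -0.418], [0.404, -0.406]]
red [118.  202.5] [117 201   3   4  12] [0.542 0.35  0.17 ]
red [140.  202.2] [139 201   3   4  10] [0.542 0.291 0.17 ]
red [ 52.4 224.6] [ 47 221  12   8  68] [0.484 0.531 0.17 ]
red [121.4 227.2] [116 224  12   8  63] [0.477 0.339 0.17 ]
red [495.7 234.1] [485 229  22  11  89] [ 0.453 -0.639  0.17 ]
bead [246.3 218.6] [240 213  13  12 120] [0.509 0.025 0.035]
bead [273.1 218.3] [267 212  13  13 125] [ 0.51  -0.053  0.035]
bead [270.2 242.6] [264 237  13  12 124] [ 0.439 -0.045  0.035]
pot ((257.54693603515625, 165.730224609375), (62.55495071411133, 63.786739349365234), 44.09989547729492) [ 0.656 -0.01   0.076]
```

View pics/c1.png

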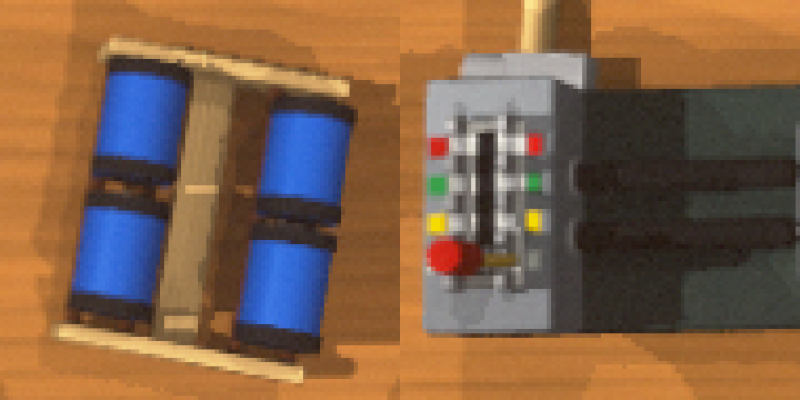

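The crop confirms four blue barrels in the rack, at about (357,203), (397,211), (352,237) and (392,243) in the top view. The red knob is in the white notch. I'll fly over the tumbler, mat and rack with the wrist camera on the way.

```bash
cat >> h.py <<'E'
def plan(x,y,z,yaw=None,o=None):
    """yaw: angle of tool y axis from world y (ccw). prints shift in tool axes + az"""
    o=o or sensors.get_obs(); R=Rn.from_quat(o["ee_rot"]).as_matrix()
    d=R.T@(np.array([x,y,z])-o["position"]); s=""
    if yaw is not None:
        yw=np.array([-np.sin(yaw),np.cos(yaw),0]); xw=np.cross(yw,[0,0,-1.]); Rt=np.array([xw,yw,[0,0,-1.]]).T
        s=Rn.from_matrix(R.T@Rt).as_rotvec().round(3).tolist()
    print("shift",d.round(4).tolist(),"turn",s,"rows>=",int(np.ceil(np.linalg.norm(d)/.05)))
def st():
    o=sensors.get_obs(); y=Rn.from_quat(o["ee_rot"]).as_matrix()[:,1]
    print("t",round(o["clock"],2),"p",np.round(o["position"],4).tolist(),"yaw",round(float(np.arctan2(-y[0],y[1])),3),"F",np.round(o["ft_force"],2).tolist(),"w",round(o["grip_width"],3),"g",round(o["grasp_force"],1),"j",np.round(o["joint_pos"],2).tolist())
E
python3 -c "
from h import *
plan(.46,.22,.36,0)"
```

```text
shift [-0.3894, -0.2958, -0.1117] turn [0.0, -0.0, -0.256] rows>= 11
```

```bash
python3 -m inch '[[[-0.04,-0.03,-0.012,0,0,-0.026,-1],[-0.08,-0.06,-0.024,0,0,-0.052,-1],[-0.12,-0.09,-0.036,0,0,-0.078,-1],[-0.16,-0.12,-0.048,0,0,-0.104,-1],[-0.2,-0.15,-0.06,0,0,-0.13,-1],[-0.24,-0.18,-0.072,0,0,-0.156,-1],[-0.28,-0.21,-0.084,0,0,-0.182,-1],[-0.32,-0.24,-0.096,0,0,-0.208,-1],[-0.36,-0.27,-0.108,0,0,-0.234,-1],[-0.39,-0.296,-0.112,0,0,-0.256,-1]]]' 30
python3 -m inch '[[[0,0,0,0,0,0,-1],[0,0,0,0,0,0,-1],[0,0,0,0,0,0,-1]]]'
python3 - <<'E'
from h import *
st(); im=imaging.camera("wrist"); cv2.imwrite("pics/w1.png",im)
print(imaging.calibration("wrist")["tool_from_camera"])
for l in("tumbler","knob_grip"):
  for r in spotter.look_for(l,"wrist"): print(l,r, at("wrist",r["pixel"],.16).round(3))
E
```

```text
clock: 2.1
position: [0.4601, 0.2201, 0.3612]
ee_rot: [-0.001, 1.0, 0.001, 0.001]
ft_force: [1.6, 0.4, 0.1]
grip_width: 0.998
grasp_force: 0.0
clock: 2.4
position: [0.4585, 0.2226, 0.3598]
ee_rot: [-0.001, 1.0, 0.0, -0.0]
ft_force: [0.3, 0.4, 0.0]
grip_width: 0.999
grasp_force: 0.0
t 2.4 p [0.4585, 0.2226, 0.3598] yaw 0.002 F [0.3, 0.35, 0.04] w 0.999 g 0.0 j [-0.82, 0.03, 0.29, 1.59, -0.01, 1.53, 1.04]
[[ 6.73780917e-04 -9.63790989e-01 -2.66657975e-01  6.80961560e-02]
 [ 9.99999643e-01  7.85292042e-04 -3.11547843e-04 -2.40108543e-04]
 [ 5.09671390e-04 -2.66657670e-01  9.63791174e-01 -1.24924877e-01]
 [ 0.00000000e+00  0.00000000e+00  0.00000000e+00  1.00000000e+00]]
tumbler {'pixel': [327.2, 217.0], 'conf': 0.72} [0.479 0.265 0.16 ]
knob_grip {'pixel': [401.9, 214.3], 'conf': 0.61} [0.476 0.338 0.16 ]
```

View pics/w1.png

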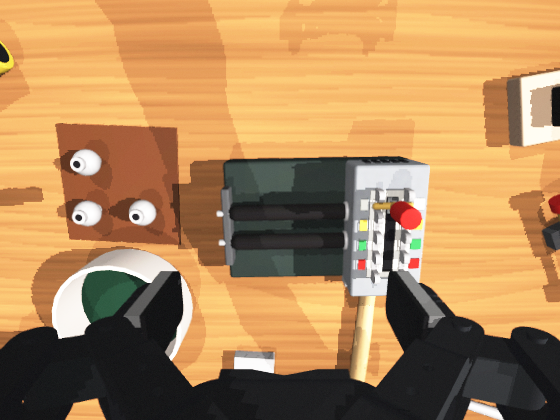

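Wrist view: the rollers run from (228,213) to (348,212) and from (228,241) to (348,240). The knob top is near (405,214) and the green marks are at (362,245) and (416,243). Three beads stand on the mat. Now I'll measure these points.

```bash
python3 - <<'E'
from h import *
for p in [(230,213),(345,212),(230,241),(345,240)]: print("roller",at("wrist",p,.077).round(4))
for a,b in [((362,245),(416,243.5)),((361.5,265),(414,263)),((363,225.5),(418.5,224))]:
    print("mark mid",at("wrist",np.mean([a,b],0),.11).round(4))
for p in [(354,165),(428,165),(349,295),(418,296)]: print("housing",at("wrist",p,.11).round(4))
im=cv2.imread("pics/w1.png");hsv=cv2.cvtColor(im,cv2.COLOR_BGR2HSV)
m=cv2.inRange(hsv,(0,180,80),(5,255,255)); m[:,:380]=0;m[:190]=0;m[235:]=0;m[:,430:]=0
n,l,s,c=cv2.connectedComponentsWithStats(m)
for i in range(1,n):
  if s[i][4]>20: print("red",s[i],c[i],at("wrist",c[i],.17).round(4))
# predicted knob/projections for candidate
for X in [(.477,.339,.175),(.477,.339,.14)]: print(proj("wrist",X))
for r in [(87,162),(88,213),(143,213)]: print("bead",at("wrist",r,.0255).round(4))
plan(.49,-.335,.38,-.195)
E
```

```text
roller [0.4969 0.1563 0.077 ]
roller [0.4952 0.2973 0.077 ]
roller [0.5332 0.1549 0.077 ]
roller [0.5314 0.2991 0.077 ]
mark mid [0.5251 0.3445 0.11  ]
mark mid [0.5498 0.3452 0.11  ]
mark mid [0.5015 0.3445 0.11  ]
housing [0.4339 0.2985 0.11  ]
housing [0.4332 0.38   0.11  ]
housing [0.5903 0.3015 0.11  ]
housing [0.592  0.3862 0.11  ]
red [390 202  31  27 592] [405.13682432 214.83614865] [0.4738 0.3379 0.17  ]
[[407.74317174 219.46301924]]
[[396.14169585 210.34909065]]
bead [ 0.4397 -0.0435  0.0255]
bead [ 0.5109 -0.0525  0.0255]
bead [0.5107 0.0263 0.0255]
shift [-0.0303, -0.5579, -0.0203] turn [-0.0, -0.0, 0.197] rows>= 12
```

```bash
python3 -m inch '[[[0,-0.05,0,0,0,0.02,-1],[0,-0.1,0,0,0,0.04,-1],[0,-0.15,0,0,0,0.06,-1],[0,-0.2,0,0,0,0.08,-1],[0,-0.25,0,0,0,0.1,-1],[0,-0.3,0,0,0,0.12,-1],[0,-0.35,0,0,0,0.14,-1],[0,-0.4,0,0,0,0.16,-1],[0,-0.45,0,0,0,0.18,-1],[0,-0.5,0,0,0,0.197,-1]]]'
python3 -m inch '[[[0,-0.05,0,0,0,0,-1],[0,-0.058,0,0,0,0,-1],[0,-0.058,0,0,0,0,-1],[0,-0.058,0,0,0,0,-1]]]'
python3 - <<'E'
from h import *
st(); im=imaging.camera("wrist"); cv2.imwrite("pics/w2.png",im)
hsv=cv2.cvtColor(im,cv2.COLOR_BGR2HSV)
m=cv2.inRange(hsv,(105,120,50),(130,255,255))
n,l,s,c=cv2.connectedComponentsWithStats(m)
for i in range(1,n):
  if s[i][4]>300:
    r=cv2.minAreaRect(np.argwhere(l==i)[:,::-1].astype(np.float32)); print("blue",s[i],np.round(r[0],1),at("wrist",r[0],.075).round(4),[at("wrist",p,.075).round(3)[:2].tolist() for p in cv2.boxPoints(r)])
E
```

```text
clock: 3.55
position: [0.4592, -0.2794, 0.3603]
ee_rot: [0.098, 0.995, 0.0, 0.001]
ft_force: [0.9, -0.2, -1.8]
grip_width: 0.998
grasp_force: 0.0
clock: 3.95
position: [0.4487, -0.3337, 0.3597]
ee_rot: [0.097, 0.995, 0.0, -0.0]
ft_force: [0.5, 0.2, -0.2]
grip_width: 1.001
grasp_force: 0.0
t 3.95 p [0.4487, -0.3337, 0.3597] yaw -0.195 F [0.49, 0.21, -0.15] w 1.001 g 0.0 j [-0.22, 0.19, 0.92, 1.49, -0.15, 1.54, 2.07]
blue [ 214  155   46   51 2089] [236.5 180.2] [ 0.4362 -0.3891  0.075 ] [[0.403, -0.409], [0.412, -0.358], [0.471, -0.369], [0.462, -0.422]]
blue [ 307  156   45   50 2058] [329.1 180.2] [ 0.4576 -0.28    0.075 ] [[0.482, -0.311], [0.423, -0.299], [0.434, -0.249], [0.494, -0.26]]
blue [ 218  226   43   47 1764] [239.1 249.3] [ 0.5229 -0.406   0.075 ] [[0.489, -0.425], [0.497, -0.375], [0.558, -0.386], [0.55, -0.439]]
blue [ 306  230   42   47 1734] [326.5 253. ] [ 0.5492 -0.2979  0.075 ] [[0.514, -0.318], [0.524, -0.268], [0.586, -0.277], [0.576, -0.329]]
```

View pics/w2.png

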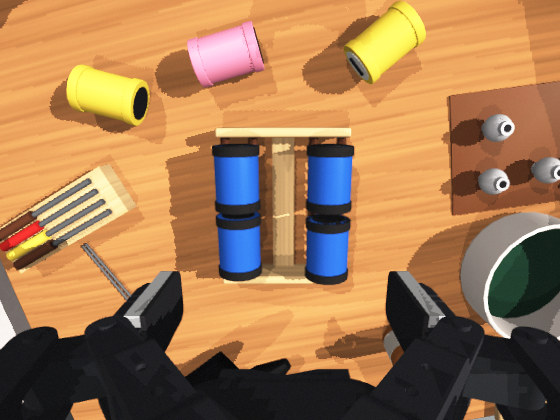

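Wrist view: the four blue barrels are at (237,180), (329,180), (239,249) and (327,253), and the top-view estimates agree within 6 mm. First weighing is the barrel at (.458,-.277).

```bash
python3 -c "
from h import *
plan(.458,-.278,.063,-.195)"
```

```text
shift [0.0017, 0.0557, 0.2968] turn [0.001, -0.0, 0.001] rows>= 7
```

```bash
python3 -m inch '[[[0.002,0.03,0.03,0,0,0,-1],[0.002,0.056,0.07,0,0,0,-1],[0.002,0.056,0.12,0,0,0,-1],[0.002,0.056,0.17,0,0,0,-1],[0.002,0.056,0.21,0,0,0,-1],[0.002,0.056,0.24,0,0,0,-1],[0.002,0.056,0.265,0,0,0,-1],[0.002,0.056,0.285,0,0,0,-1],[0.002,0.056,0.297,0,0,0,-1],[0.002,0.056,0.297,0,0,0,-1]]]'|grep -v ee
python3 -c "
from h import *
st()"
python3 -m inch '[[[0,0,0,0,0,0,-0.3],[0,0,0,0,0,0,0],[0,0,0,0,0,0,0.3],[0,0,0,0,0,0,0.6],[0,0,0,0,0,0,1],[0,0,0,0,0,0,1],[0,0,0,0,0,0,1],[0,0,0,0,0,0,1]]]' 30|grep -v ee
python3 -m inch '[[[0,0,-0.008,0,0,0,1],[0,0,-0.016,0,0,0,1],[0,0,-0.024,0,0,0,1],[0,0,-0.024,0,0,0,1],[0,0,-0.024,0,0,0,1],[0,0,-0.024,0,0,0,1],[0,0,-0.024,0,0,0,1],[0,0,-0.024,0,0,0,1]]]'|grep -v ee
python3 -c "
from h import *
st()"
```

```text
clock: 5.0
position: [0.4568, -0.2781, 0.0619]
ft_force: [-0.3, -0.2, -0.3]
grip_width: 1.001
grasp_force: 0.0
t 5.0 p [0.4568, -0.2781, 0.0619] yaw -0.195 F [-0.29, -0.16, -0.28] w 1.001 g 0.0 j [-0.2, 0.41, 0.78, 1.93, -0.36, 0.95, 2.13]
clock: 5.8
position: [0.4584, -0.2785, 0.0643]
ft_force: [-0.3, 6.5, 8.5]
grip_width: 0.623
grasp_force: 30.2
clock: 6.6
position: [0.4567, -0.2798, 0.0867]
ft_force: [-0.1, -0.9, -1.8]
grip_width: 0.621
grasp_force: 32.5
t 6.6 p [0.4567, -0.2798, 0.0867] yaw -0.197 F [-0.1, -0.91, -1.81] w 0.621 g 32.5 j [-0.22, 0.38, 0.81, 1.91, -0.32, 0.99, 2.11]
```

That reads 1.8 N, so it is empty. I'll set it back and try the next one in the row.

```bash
python3 -m inch '[[[0,0,0.008,0,0,0,1],[0,0,0.015,0,0,0,1],[0,0,0.02,0,0,0,1],[0,0,0.023,0,0,0,1],[0,0,0.023,0,0,0,1],[0,0,0.023,0,0,0,0],[0,0,0.023,0,0,0,-0.5],[0,0,0.023,0,0,0,-1],[0,0,0.023,0,0,0,-1],[0,0,0.023,0,0,0,-1]]]'|grep -v ee
python3 -m inch '[[[0,0,0,0,0,0,-1],[0,0,-0.03,0,0,0,-1],[0,0,-0.075,0,0,0,-1],[0,0,-0.075,0,0,0,-1]]]'|grep -v ee
python3 -c "
from h import *
st();plan(.5485,-.297,.063,-.195)"
```

```text
clock: 7.6
position: [0.4567, -0.2799, 0.0638]
ft_force: [-0.5, -0.0, 0.1]
grip_width: 1.001
grasp_force: 0.0
clock: 8.0
position: [0.459, -0.2817, 0.1437]
ft_force: [-0.8, -0.3, -0.9]
grip_width: 1.002
grasp_force: 0.0
t 8.0 p [0.459, -0.2817, 0.1437] yaw -0.198 F [-0.8, -0.33, -0.91] w 1.002 g 0.0 j [-0.27, 0.29, 0.86, 1.86, -0.25, 1.09, 2.06]
shift [-0.0902, 0.0026, 0.0813] turn [-0.001, 0.007, -0.003] rows>= 3
```

```bash
python3 -m inch '[[[-0.045,0.001,0,0,0,0,-1],[-0.09,0.002,0,0,0,0,-1],[-0.09,0.002,0.04,0,0,0,-1],[-0.09,0.002,0.06,0,0,0,-1],[-0.09,0.002,0.075,0,0,0,-1],[-0.09,0.002,0.08,0,0,0,-1],[-0.09,0.002,0.08,0,0,0,-1]]]'|grep -v ee
python3 -m inch '[[[0,0,0,0,0,0,-0.3],[0,0,0,0,0,0,0],[0,0,0,0,0,0,0.3],[0,0,0,0,0,0,0.6],[0,0,0,0,0,0,1],[0,0,0,0,0,0,1],[0,0,0,0,0,0,1],[0,0,0,0,0,0,1]]]' 30|grep -v ee
python3 -m inch '[[[0,0,-0.008,0,0,0,1],[0,0,-0.016,0,0,0,1],[0,0,-0.024,0,0,0,1],[0,0,-0.024,0,0,0,1],[0,0,-0.024,0,0,0,1],[0,0,-0.024,0,0,0,1],[0,0,-0.024,0,0,0,1],[0,0,-0.024,0,0,0,1]]]'|grep -v ee
python3 -c "
from h import *
st()"
```

```text
clock: 8.7
position: [0.5453, -0.2956, 0.0589]
ft_force: [0.2, -0.0, -0.0]
grip_width: 0.999
grasp_force: 0.0
clock: 9.5
position: [0.5461, -0.2956, 0.0602]
ft_force: [-0.3, 1.1, 5.1]
grip_width: 0.623
grasp_force: 30.5
clock: 10.3
position: [0.5453, -0.2954, 0.0826]
ft_force: [0.5, -0.8, -1.5]
grip_width: 0.622
grasp_force: 32.0
t 10.3 p [0.5453, -0.2954, 0.0826] yaw -0.197 F [0.53, -0.84, -1.46] w 0.622 g 32.0 j [-0.15, 0.57, 0.76, 1.68, -0.43, 1.07, 2.12]
```

Empty again. I'll put it back and move to the other row.

```bash
python3 -m inch '[[[0,0,0.008,0,0,0,1],[0,0,0.015,0,0,0,1],[0,0,0.02,0,0,0,1],[0,0,0.023,0,0,0,1],[0,0,0.023,0,0,0,1],[0,0,0.023,0,0,0,0],[0,0,0.023,0,0,0,-0.5],[0,0,0.023,0,0,0,-1],[0,0,0.023,0,0,0,-1],[0,0,0.023,0,0,0,-1]]]'|grep -v ee
python3 -m inch '[[[0,0,0,0,0,0,-1],[0,0,-0.03,0,0,0,-1],[0,0,-0.075,0,0,0,-1],[0,0,-0.075,0,0,0,-1]]]'|grep -v ee
python3 -c "
from h import *
st();plan(.523,-.406,.063,-.195)"
```

```text
clock: 11.3
position: [0.5456, -0.2955, 0.0599]
ft_force: [0.6, 0.6, -0.4]
grip_width: 1.002
grasp_force: 0.0
clock: 11.7
position: [0.5477, -0.2975, 0.1405]
ft_force: [0.7, -0.2, 0.4]
grip_width: 1.003
grasp_force: 0.0
t 11.7 p [0.5477, -0.2975, 0.1405] yaw -0.197 F [0.75, -0.25, 0.41] w 1.003 g 0.0 j [-0.18, 0.5, 0.8, 1.64, -0.39, 1.16, 2.09]
shift [0.0035, -0.1111, 0.0776] turn [-0.002, 0.008, -0.002] rows>= 3
```

```bash
python3 -m inch '[[[0.003,-0.04,0,0,0,0,-1],[0.003,-0.08,0,0,0,0,-1],[0.003,-0.111,0,0,0,0,-1],[0.003,-0.111,0.04,0,0,0,-1],[0.003,-0.111,0.06,0,0,0,-1],[0.003,-0.111,0.073,0,0,0,-1],[0.003,-0.111,0.076,0,0,0,-1],[0.003,-0.111,0.076,0,0,0,-1]]]'|grep -v ee
python3 -m inch '[[[0,0,0,0,0,0,-0.3],[0,0,0,0,0,0,0],[0,0,0,0,0,0,0.3],[0,0,0,0,0,0,0.6],[0,0,0,0,0,0,1],[0,0,0,0,0,0,1],[0,0,0,0,0,0,1],[0,0,0,0,0,0,1]]]' 30|grep -v ee
python3 -m inch '[[[0,0,-0.008,0,0,0,1],[0,0,-0.016,0,0,0,1],[0,0,-0.024,0,0,0,1],[0,0,-0.024,0,0,0,1],[0,0,-0.024,0,0,0,1],[0,0,-0.024,0,0,0,1],[0,0,-0.024,0,0,0,1],[0,0,-0.024,0,0,0,1]]]'|grep -v ee
python3 -c "
from h import *
st()"
```

```text
clock: 12.5
position: [0.5211, -0.4038, 0.0592]
ft_force: [0.4, -0.3, 0.3]
grip_width: 0.998
grasp_force: 0.0
clock: 13.3
position: [0.5208, -0.4076, 0.0617]
ft_force: [-1.9, -8.1, 6.4]
grip_width: 0.618
grasp_force: 32.2
clock: 14.1
position: [0.5207, -0.4036, 0.0826]
ft_force: [0.1, 0.1, -4.6]
grip_width: 0.622
grasp_force: 32.9
t 14.1 p [0.5207, -0.4036, 0.0826] yaw -0.197 F [0.09, 0.06, -4.62] w 0.622 g 32.9 j [0.06, 0.65, 0.75, 1.57, -0.48, 1.11, 2.29]
```

That reads 4.6 N, so this is the charged one. I'll grip firmer, lift it and carry it over.

```bash
python3 -m inch '[[[0,0,0,0,0,0,1],[0,0,-0.03,0,0,0,1],[0,0,-0.07,0,0,0,1],[0,0,-0.11,0,0,0,1],[0,0,-0.15,0,0,0,1],[0,0,-0.17,0,0,0,1],[0,0,-0.17,0,0,0,1]]]' 50|grep -v ee
python3 -c "
from h import *
st();plan(.513,.227,.25,1.583)"
```

```text
clock: 14.8
position: [0.5215, -0.405, 0.2562]
ft_force: [1.1, 0.4, -4.1]
grip_width: 0.614
grasp_force: 59.3
t 14.8 p [0.5215, -0.405, 0.2562] yaw -0.197 F [1.09, 0.41, -4.15] w 0.614 g 59.3 j [0.02, 0.5, 0.84, 1.39, -0.37, 1.41, 2.22]
shift [0.1321, 0.6181, 0.0044] turn [-0.006, 0.002, -1.78] rows>= 13
```

```bash
python3 -m inch '[[[0.007,0.034,0,0,0,-0.09,1],[0.015,0.068,0,0,0,-0.18,1],[0.022,0.103,0,0,0,-0.28,1],[0.029,0.137,0,0,0,-0.38,1],[0.037,0.171,0,0,0,-0.48,1],[0.044,0.206,0,0,0,-0.58,1],[0.051,0.24,0,0,0,-0.68,1],[0.059,0.275,0,0,0,-0.78,1],[0.066,0.309,0,0,0,-0.88,1],[0.073,0.343,0,0,0,-0.98,1]]]'|grep -v ee
python3 -c "
from h import *
st();plan(.513,.227,.25,1.583)"
```

```text
clock: 15.8
position: [0.5153, -0.0515, 0.2512]
ft_force: [-0.3, -0.4, -4.9]
grip_width: 0.612
grasp_force: 59.0
t 15.8 p [0.5153, -0.0515, 0.2512] yaw 0.788 F [-0.34, -0.42, -4.93] w 0.612 g 59.0 j [-0.53, 0.09, 0.58, 1.76, -0.05, 1.31, 2.42]
shift [-0.1958, 0.1981, 0.0012] turn [0.002, -0.001, -0.795] rows>= 6
```

Joint 7 would end at its limit turning this way, so I'll turn the other way (yaw −1.559).

```bash
python3 -m inch '[[[0,0,0,0,0,0.13,1],[0,0,0,0,0,0.26,1],[0,0,0,0,0,0.39,1],[0,0,0,0,0,0.52,1],[0,0,0,0,0,0.65,1],[0,0,0,0,0,0.78,1],[0,0,0,0,0,0.91,1],[0,0,0,0,0,1.04,1],[0,0,0,0,0,1.17,1],[0,0,0,0,0,1.3,1]]]'|grep -v ee
python3 -c "
from h import *
st();plan(.513,.227,.25,-1.559)"
```

```text
clock: 16.8
position: [0.5155, -0.053, 0.2511]
ft_force: [0.3, 0.4, -5.5]
grip_width: 0.61
grasp_force: 59.1
t 16.8 p [0.5155, -0.053, 0.2511] yaw -0.522 F [0.27, 0.38, -5.51] w 0.61 g 59.1 j [-0.59, 0.09, 0.65, 1.77, -0.06, 1.31, 1.12]
shift [0.1418, 0.2415, 0.001] turn [-0.002, -0.001, 1.037] rows>= 6
```

```bash
python3 -m inch '[[[0.014,0.024,0,0,0,0.1,1],[0.028,0.048,0,0,0,0.21,1],[0.043,0.073,0,0,0,0.32,1],[0.057,0.097,0,0,0,0.43,1],[0.071,0.121,0,0,0,0.54,1],[0.085,0.145,0,0,0,0.65,1],[0.1,0.17,0,0,0,0.76,1],[0.114,0.194,0,0,0,0.87,1],[0.13,0.22,0,0,0,0.97,1],[0.142,0.2415,0.001,0,0,1.037,1]]]'|grep -v ee
python3 -m inch '[[[0,0,0,0,0,0,1],[0,0,0,0,0,0,1]]]'|grep -v ee
python3 -c "
from h import *
st();plan(.513,.227,.13,-1.559);cv2.imwrite('pics/w3.png',imaging.camera('wrist'))"
```

```text
clock: 17.8
position: [0.511, 0.2288, 0.25]
ft_force: [0.4, -0.7, -5.4]
grip_width: 0.614
grasp_force: 59.1
clock: 18.0
position: [0.5114, 0.227, 0.2501]
ft_force: [-0.1, -1.1, -5.6]
grip_width: 0.613
grasp_force: 59.0
t 18.0 p [0.5114, 0.227, 0.2501] yaw -1.552 F [-0.08, -1.09, -5.59] w 0.613 g 59.0 j [-0.94, 0.19, 0.5, 1.66, -0.09, 1.32, -0.4]
shift [0.0001, 0.0019, 0.1201] turn [-0.002, 0.002, 0.007] rows>= 3
```

View pics/w3.png

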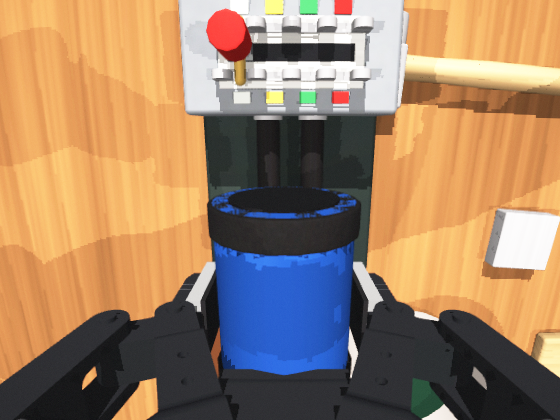

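The barrel is gripped square and its axis lies parallel to the rollers. The roller midline is at column ~290, and the green mark is at (307,97).

```bash
python3 - <<'E'
from h import *
im=cv2.imread("pics/w3.png"); g=cv2.cvtColor(im,cv2.COLOR_BGR2GRAY)
for r in(130,150,170): print(r,[ (c,int(g[r,c])) for c in range(250,330,4)])
for p in [(268,130),(312,130),(268,160),(312,160)]: print(at("wrist",p,.077).round(4))
hsv=cv2.cvtColor(im,cv2.COLOR_BGR2HSV)
for nm,a,b in(("green",(50,120,60),(80,255,255)),("yel",(22,150,150),(32,255,255)),("red",(0,180,80),(5,255,255))):
  m=cv2.inRange(hsv,a,b);m[115:]=0;m[:,:180]=0;m[:,400:]=0
  n,l,s,c=cv2.connectedComponentsWithStats(m)
  for i in range(1,n):
    if s[i][4]>60: print(nm,s[i][:4],c[i].round(1),at("wrist",c[i],.11).round(4),at("wrist",c[i],.17).round(4))
E
```

```text
130 [(250, 45), (254, 47), (258, 24), (262, 29), (266, 33), (270, 29), (274, 26), (278, 19), (282, 44), (286, 43), (290, 34), (294, 34), (298, 31), (302, 25), (306, 32), (310, 32), (314, 30), (318, 30), (322, 24), (326, 41)]
150 [(250, 42), (254, 45), (258, 25), (262, 31), (266, 31), (270, 27), (274, 24), (278, 22), (282, 41), (286, 41), (290, 32), (294, 34), (298, 39), (302, 25), (306, 29), (310, 32), (314, 29), (318, 28), (322, 21), (326, 42)]
170 [(250, 46), (254, 47), (258, 23), (262, 30), (266, 50), (270, 44), (274, 44), (278, 29), (282, 40), (286, 40), (290, 35), (294, 32), (298, 31), (302, 37), (306, 44), (310, 43), (314, 42), (318, 38), (322, 31), (326, 38)]
[0.4964 0.2871 0.077 ]
[0.5335 0.2878 0.077 ]
[0.4965 0.262  0.077 ]
[0.5344 0.2627 0.077 ]
green [300   0  17  14] [308.2   6.6] [0.5252 0.3725 0.11  ] [0.5218 0.3546 0.17  ]
green [300  92  16  11] [307.5  97. ] [0.5267 0.312  0.11  ] [0.5229 0.3078 0.17  ]
red [335   0  17  14] [342.9   6.6] [0.5494 0.3731 0.11  ] [0.5405 0.3551 0.17  ]
red [207  11  45  51] [229.1  35.2] [0.4699 0.3531 0.11  ] [0.479  0.3396 0.17  ]
red [332  92  17  11] [339.5  97.5] [0.5502 0.3122 0.11  ] [0.5411 0.308  0.17  ]
```

```bash
python3 -m inch '[[[0,0.0035,0.03,0,0,0,1],[0,0.0035,0.06,0,0,0,1],[0,0.0035,0.09,0,0,0,1],[0,0.0035,0.11,0,0,0,1],[0,0.0035,0.122,0,0,0,1],[0,0.0035,0.13,0,0,0,1],[0,0.0035,0.134,0,0,0,1],[0,0.0035,0.137,0,0,0,1],[0,0.0035,0.137,0,0,0,1]]]'|grep -v ee
python3 -m inch '[[[0,0,0.001,0,0,0,1],[0,0,0.002,0,0,0,1],[0,0,0.003,0,0,0,1],[0,0,0.003,0,0,0,1]]]'|grep -v ee
python3 -c "
from h import *
st()"
```

```text
clock: 18.95
position: [0.5159, 0.2272, 0.1153]
ft_force: [-0.0, -0.3, -5.6]
grip_width: 0.611
grasp_force: 59.0
clock: 19.35
position: [0.5156, 0.2271, 0.112]
ft_force: [-0.6, 0.2, -4.3]
grip_width: 0.615
grasp_force: 59.0
t 19.35 p [0.5156, 0.2271, 0.112] yaw -1.554 F [-0.6, 0.24, -4.29] w 0.615 g 59.0 j [-0.9, 0.33, 0.48, 1.81, -0.18, 1.04, -0.34]
```

```bash
python3 -m inch '[[[0,0,0.001,0,0,0,1],[0,0,0.002,0,0,0,1],[0,0,0.002,0,0,0,1]]]'|grep -v ee
python3 -m inch '[[[0,0,0.001,0,0,0,1],[0,0,0.001,0,0,0,1]]]'|grep -v ee
```

```text
clock: 19.65
position: [0.5156, 0.227, 0.1098]
ft_force: [0.9, 0.1, -5.7]
grip_width: 0.613
grasp_force: 59.0
clock: 19.85
position: [0.5156, 0.2271, 0.1088]
ft_force: [0.4, 0.2, -4.9]
grip_width: 0.615
grasp_force: 59.0
```

```bash
python3 -m inch '[[[0,0,0.001,0,0,0,1],[0,0,0.002,0,0,0,1],[0,0,0.002,0,0,0,1]]]'|grep -v ee
python3 -m inch '[[[0,0,0.001,0,0,0,1],[0,0,0.001,0,0,0,1]]]'|grep -v ee
```

```text
clock: 20.15
position: [0.5162, 0.2272, 0.1079]
ft_force: [-1.3, -2.1, 4.5]
grip_width: 0.613
grasp_force: 60.3
clock: 20.35
position: [0.5163, 0.2272, 0.1078]
ft_force: [-6.2, -2.5, 15.2]
grip_width: 0.615
grasp_force: 61.3
```

It is seated, so I'll release and back off.

```bash
python3 -m inch '[[[0,0,-0.001,0,0,0,0.2],[0,0,-0.001,0,0,0,0],[0,0,-0.001,0,0,0,-0.5],[0,0,-0.001,0,0,0,-1],[0,0,-0.001,0,0,0,-1],[0,0,-0.001,0,0,0,-1],[0,0,-0.03,0,0,0,-1],[0,0,-0.07,0,0,0,-1],[0,0,-0.11,0,0,0,-1],[0,0,-0.14,0,0,0,-1]]]'|grep -v ee
python3 -m inch '[[[0.04,0,-0.01,0,0,0,-1],[0.04,0,-0.01,0,0,0,-1],[0.04,0,-0.01,0,0,0,-1]]]'|grep -v ee
python3 - <<'E'
from h import *
st();im=imaging.camera('wrist');cv2.imwrite('pics/w4.png',im)
hsv=cv2.cvtColor(im,cv2.COLOR_BGR2HSV)
for nm,a,b,h in(("blue",(105,120,50),(130,255,255),.12),("red",(0,180,80),(5,255,255),.17),("green",(50,120,60),(80,255,255),.11)):
  m=cv2.inRange(hsv,a,b)
  n,l,s,c=cv2.connectedComponentsWithStats(m)
  for i in range(1,n):
    if s[i][4]>60: print(nm,s[i],c[i].round(1),at("wrist",c[i],h).round(4))
E
```

```text
clock: 21.35
position: [0.5161, 0.2271, 0.2485]
ft_force: [-0.5, 0.0, -0.9]
grip_width: 1.002
grasp_force: 0.0
clock: 21.65
position: [0.5146, 0.2681, 0.2557]
ft_force: [0.1, -0.8, -0.4]
grip_width: 1.003
grasp_force: 0.0
t 21.65 p [0.5146, 0.2681, 0.2557] yaw -1.552 F [0.12, -0.82, -0.42] w 1.003 g 0.0 j [-0.97, 0.24, 0.49, 1.6, -0.11, 1.33, -0.45]
blue [253 203  66  16 349] [285.3 212. ] [0.5152 0.2667 0.12  ]
blue [ 253  228   65   73 4185] [284.8 263.7] [0.5157 0.2231 0.12  ]
red [326  61  16  16 249] [333.6  68.3] [0.5408 0.365  0.17  ]
red [ 206   92   41   37 1185] [225.6 110.1] [0.4785 0.3408 0.17  ]
red [324 149  15   9 134] [331.1 153. ] [0.5417 0.317  0.17  ]
green [294  60  16  17 262] [301.2  68. ] [0.5249 0.3736 0.11  ]
green [293 149  15  10 147] [300.  153.4] [0.5258 0.3114 0.11  ]
```

View pics/w4.png

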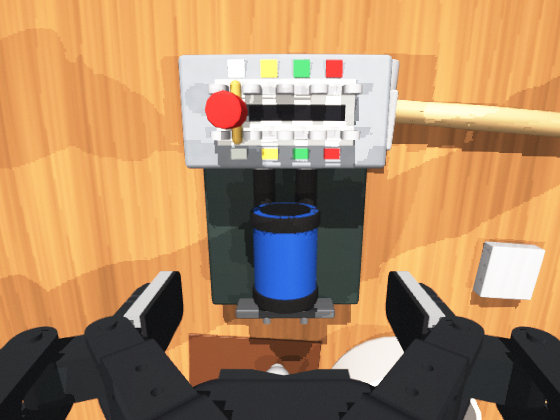

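The barrel lies along the rollers at x≈.5155, with its blue middle at (285,264). The knob is at (225,110), still in white. Next I'll grip it.

```bash
python3 -c "
from h import *
plan(.478,.342,.160,-1.556)"
```

```text
shift [0.0758, -0.0355, 0.0954] turn [-0.0, 0.001, 0.003] rows>= 3
```

```bash
python3 -m inch '[[[0.04,-0.018,0,0,0,0,-1],[0.076,-0.0355,0,0,0,0,-1],[0.076,-0.0355,0.03,0,0,0,-1],[0.076,-0.0355,0.06,0,0,0,-1],[0.076,-0.0355,0.08,0,0,0,-1],[0.076,-0.0355,0.09,0,0,0,-1],[0.076,-0.0355,0.095,0,0,0,-1],[0.076,-0.0355,0.095,0,0,0,-1]]]'|grep -v ee
python3 -c "
from h import *
st()"
python3 -m inch '[[[0,0,0,0,0,0,0],[0,0,0,0,0,0,0.3],[0,0,0,0,0,0,0.5],[0,0,0,0,0,0,0.7],[0,0,0,0,0,0,1],[0,0,0,0,0,0,1],[0,0,0,0,0,0,1],[0,0,0,0,0,0,1],[0,0,0,0,0,0,1]]]' 30
python3 -c "
from h import *
st()"
```

```text
clock: 22.5
position: [0.4784, 0.3421, 0.161]
ft_force: [0.4, -0.2, -0.4]
grip_width: 0.998
grasp_force: 0.0
t 22.5 p [0.4784, 0.3421, 0.161] yaw -1.554 F [0.39, -0.18, -0.4] w 0.998 g 0.0 j [-1.05, 0.33, 0.42, 1.69, -0.14, 1.15, -0.57]
clock: 23.4
position: [0.4784, 0.3426, 0.1613]
ee_rot: [0.701, 0.713, 0.0, -0.0]
ft_force: [-1.3, -0.8, 5.3]
grip_width: 0.248
grasp_force: 30.5
t 23.4 p [0.4784, 0.3426, 0.1613] yaw -1.554 F [-1.34, -0.8, 5.29] w 0.248 g 30.5 j [-1.05, 0.33, 0.42, 1.69, -0.15, 1.15, -0.57]
```

```bash
python3 -m inch '[[[0,0,-0.008,0,0,0,1],[0,0,-0.016,0,0,0,1],[0,0,-0.023,0,0,0,1],[0,0,-0.023,0,0,0,1],[0,0.01,-0.023,0,0,0,1],[0,0.02,-0.023,0,0,0,1],[0,0.03,-0.023,0,0,0,1],[0,0.04,-0.023,0,0,0,1],[0,0.0475,-0.023,0,0,0,1],[0,0.0475,-0.023,0,0,0,1]]]'
python3 -m inch '[[[0,0,0,0,0,0,1],[0,0,0.008,0,0,0,1],[0,0,0.016,0,0,0,1],[0,0,0.02,0,0,0,1],[0,0,0.022,0,0,0,1],[0,0,0.022,0,0,0,1]]]'
python3 -c "
from h import *
st()"
```

```text
clock: 24.4
position: [0.5269, 0.3434, 0.1838]
ee_rot: [0.701, 0.713, 0.0, 0.0]
ft_force: [1.5, 3.2, -2.2]
grip_width: 0.244
grasp_force: 29.9
clock: 25.0
position: [0.5254, 0.3434, 0.1618]
ee_rot: [0.701, 0.713, -0.0, -0.0]
ft_force: [-1.0, 3.7, -2.5]
grip_width: 0.243
grasp_force: 30.1
t 25.0 p [0.5254, 0.3434, 0.1618] yaw -1.554 F [-0.99, 3.66, -2.53] w 0.243 g 30.1 j [-0.99, 0.41, 0.43, 1.58, -0.18, 1.18, -0.5]
```

Down to the grip height. Release, push lightly down is not needed; raise and look.

```bash
python3 -m inch '[[[0,0,0.001,0,0,0,0.5],[0,0,0.001,0,0,0,0.2],[0,0,0.001,0,0,0,-0.2],[0,0,0.001,0,0,0,-0.6],[0,0,0.001,0,0,0,-1],[0,0,0.001,0,0,0,-1],[0,0,-0.03,0,0,0,-1],[0,0,-0.07,0,0,0,-1],[0,0,-0.1,0,0,0,-1],[0,0,-0.12,0,0,0,-1]]]'|grep -v ee
python3 -m inch '[[[-0.05,0,0,0,0,0,-1],[-0.1,0,0,0,0,0,-1],[-0.12,0,0,0,0,0,-1],[-0.12,0,0,0,0,0,-1]]]'|grep -v ee
python3 - <<'E'
from h import *
st();im=imaging.camera('wrist');cv2.imwrite('pics/w5.png',im)
hsv=cv2.cvtColor(im,cv2.COLOR_BGR2HSV)
m=cv2.inRange(hsv,(0,180,80),(5,255,255));n,l,s,c=cv2.connectedComponentsWithStats(m)
for i in range(1,n):
    if s[i][4]>200: print("red",s[i],c[i].round(1),at("wrist",c[i],.17).round(4))
print(proj("wrist",[(.5257,.3425,.175),(.5257,.3425,.140)]))
im=imaging.camera('top');cv2.imwrite('pics/top1.png',im)
for r in spotter.look_for("bead_1_mid","top"): print(r,at("top",r["pixel"],.0255).round(3))
hsv=cv2.cvtColor(im,cv2.COLOR_BGR2HSV)
m=((hsv[...,1]<90)&(hsv[...,2]>90)).astype(np.uint8); m[:, :215]=0; m[:,310:]=0; m[:203]=0;m[275:]=0
n,l,s,c=cv2.connectedComponentsWithStats(m)
for i in range(1,n):
  if s[i][4]>20: print("bead",s[i],at("top",c[i],.035).round(3))
E
```

```text
clock: 26.0
position: [0.5263, 0.3433, 0.2847]
ft_force: [0.6, -0.3, -0.8]
grip_width: 1.0
grasp_force: 0.0
clock: 26.4
position: [0.5286, 0.2192, 0.2827]
ft_force: [-0.3, 0.1, -0.1]
grip_width: 0.997
grasp_force: 0.0
t 26.4 p [0.5286, 0.2192, 0.2827] yaw -1.56 F [-0.34, 0.06, -0.08] w 0.997 g 0.0 j [-0.91, 0.2, 0.51, 1.58, -0.1, 1.38, -0.38]
red [305   0  15  16 226] [312.2   7.2] [0.543  0.3601 0.17  ]
red [ 265   13   34   44 1175] [281.5  34.2] [0.524  0.3441 0.17  ]
[[284.07232144  34.99191525]
 [284.0084035   47.06703355]]
{'pixel': [257.7, 168.1], 'conf': 0.7} [ 0.661 -0.008  0.026]
{'pixel': [352.5, 235.7], 'conf': 0.44} [ 0.458 -0.285  0.026]
bead [240 213  13  13 126] [0.509 0.025 0.035]
bead [267 212  13  13 129] [ 0.51  -0.053  0.035]
bead [264 237  13  12 124] [ 0.439 -0.045  0.035]
```

View pics/w5.png

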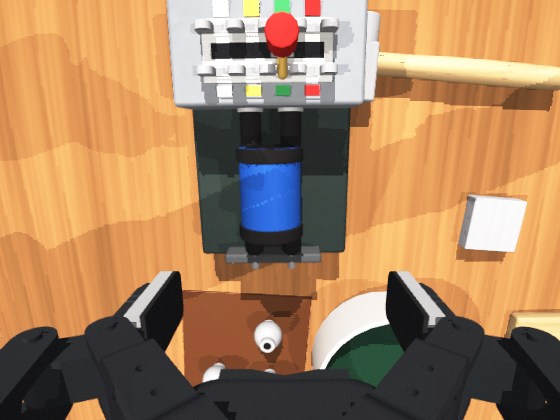

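The knob stands at (281,34) over green, with its cross pin in the green notch and at the predicted seat. The barrel rests on the rollers. Now the beads, with the tool turned back to yaw 0.

```bash
python3 -c "
from h import *
plan(.47,-.01,.26,0)"
```

```text
shift [-0.2336, -0.0617, 0.0217] turn [0.0, -0.001, -1.552] rows>= 5
```

```bash
python3 -m inch '[[[-0.023,-0.006,0,0,0,-0.14,-0.4],[-0.047,-0.012,0,0,0,-0.28,-0.4],[-0.07,-0.019,0,0,0,-0.42,-0.4],[-0.093,-0.025,0,0,0,-0.56,-0.4],[-0.117,-0.031,0.01,0,0,-0.7,-0.4],[-0.14,-0.037,0.01,0,0,-0.84,-0.4],[-0.164,-0.043,0.02,0,0,-0.98,-0.4],[-0.187,-0.05,0.02,0,0,-1.12,-0.4],[-0.21,-0.056,0.02,0,0,-1.26,-0.4],[-0.234,-0.062,0.022,0,0,-1.4,-0.4]]]'|grep -v ee
python3 -m inch '[[[0,0,0,0,0,-0.14,-0.4],[0,0,0,0,0,-0.152,-0.4],[0,0,0,0,0,-0.152,-0.4],[0,0,0,0,0,-0.152,-0.4]]]'|grep -v ee
python3 - <<'E'
from h import *
st();im=imaging.camera('wrist');cv2.imwrite('pics/w6.png',im)
for r in spotter.look_for("bead_1_mid","wrist"): print(r,at("wrist",r["pixel"],.0255).round(4))
for r in spotter.look_for("pot","wrist"): print(r)
E
```

```text
clock: 27.55
position: [0.4699, -0.011, 0.2601]
ft_force: [0.6, -0.5, 0.3]
grip_width: 0.701
grasp_force: 0.0
clock: 27.95
position: [0.4699, -0.0106, 0.2599]
ft_force: [-0.6, 0.5, 0.6]
grip_width: 0.699
grasp_force: 0.0
t 27.95 p [0.4699, -0.0106, 0.2599] yaw -0.003 F [-0.56, 0.54, 0.63] w 0.699 g 0.0 j [-0.7, -0.06, 0.61, 1.86, 0.03, 1.32, 1.47]
{'pixel': [252.3, 160.8], 'conf': 0.81} [ 0.4396 -0.0443  0.0255]
{'pixel': [284.4, 331.0], 'conf': 0.66}
```

View pics/w6.png

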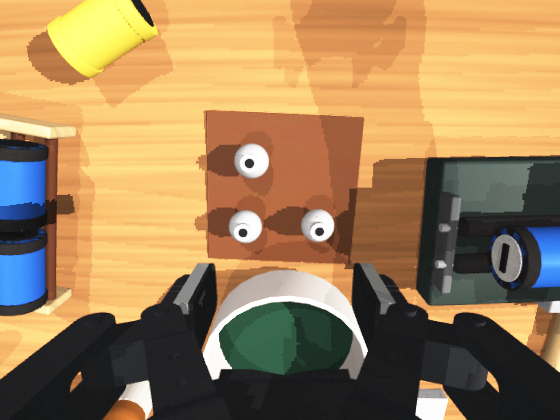

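The wrist view shows three beads, at (251,161), (245,227) and (317,226), and no fourth.

```bash
python3 - <<'E'
from h import *
for p in[(251.5,161),(245.5,227),(318,226)]: print(at("wrist",p,.0255).round(4))
plan(.5105,.026,.027,0)
E
```

```text
[ 0.4397 -0.0453  0.0255]
[ 0.5113 -0.0538  0.0255]
[0.5103 0.0254 0.0255]
shift [-0.0406, 0.0374, 0.2329] turn [-0.0, -0.0, -0.003] rows>= 5
```

```bash
python3 -m inch '[[[-0.02,0.018,0.03,0,0,0,-0.4],[-0.0405,0.0365,0.07,0,0,0,-0.4],[-0.0405,0.0365,0.12,0,0,0,-0.4],[-0.0405,0.0365,0.16,0,0,0,-0.4],[-0.0405,0.0365,0.19,0,0,0,-0.4],[-0.0405,0.0365,0.21,0,0,0,-0.4],[-0.0405,0.0365,0.225,0,0,0,-0.4],[-0.0405,0.0365,0.233,0,0,0,-0.4],[-0.0405,0.0365,0.233,0,0,0,-0.4]]]' 20|grep -v ee
python3 -m inch '[[[0,0,0,0,0,0,-0.2],[0,0,0,0,0,0,0],[0,0,0,0,0,0,0.1],[0,0,0,0,0,0,0.2],[0,0,0,0,0,0,0.3],[0,0,0,0,0,0,0.5],[0,0,0,0,0,0,1],[0,0,0,0,0,0,1],[0,0,0,0,0,0,1]]]' 20|grep -v ee
python3 -c "
from h import *
st()"
```

```text
clock: 29.0
position: [0.5098, 0.0247, 0.0262]
ft_force: [0.4, 0.5, 0.7]
grip_width: 0.7
grasp_force: 0.0
clock: 29.9
position: [0.5108, 0.0248, 0.0277]
ft_force: [-1.6, 0.5, 6.2]
grip_width: 0.408
grasp_force: 19.4
t 29.9 p [0.5108, 0.0248, 0.0277] yaw -0.002 F [-1.59, 0.49, 6.18] w 0.408 g 19.4 j [-0.62, 0.37, 0.56, 2.0, -0.26, 0.84, 1.65]
```

```bash
python3 -m inch '[[[0,0,-0.03,0,0,0,1],[0,0,-0.07,0,0,0,1],[0,0,-0.11,0,0,0,1],[0,0,-0.12,0,0,0,1],[-0.04,-0.008,-0.12,0,0,0,1],[-0.08,-0.016,-0.12,0,0,0,1],[-0.12,-0.024,-0.12,0,0,0,1],[-0.16,-0.032,-0.12,0,0,0,1],[-0.189,-0.035,-0.12,0,0,0,1],[-0.189,-0.035,-0.12,0,0,0,1]]]'|grep -v ee
python3 -c "
from h import *
st();plan(.699,-.010,.038,0)
cv2.imwrite('pics/t2.png',cv2.resize(imaging.camera('top')[120:270,200:300],(400,600)))"
```

```text
clock: 30.9
position: [0.7011, -0.0114, 0.1448]
ft_force: [0.1, -0.6, -1.4]
grip_width: 0.409
grasp_force: 20.4
t 30.9 p [0.7011, -0.0114, 0.1448] yaw -0.002 F [0.07, -0.55, -1.36] w 0.409 g 20.4 j [-0.45, 0.63, 0.6, 1.38, -0.35, 1.24, 1.75]
shift [0.002, 0.0016, 0.1068] turn [-0.001, -0.001, -0.002] rows>= 3
```

View pics/t2.png

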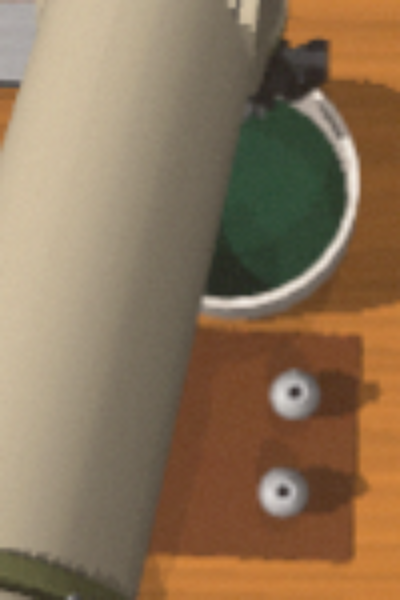

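The arm hides the bead in its grip, but the grip width of .41 shows it is held. Two beads remain on the mat. I'll lower slowly.

```bash
python3 -m inch '[[[0,0.001,0.03,0,0,0,1],[0,0.001,0.06,0,0,0,1],[0,0.001,0.08,0,0,0,1],[0,0.001,0.093,0,0,0,1],[0,0.001,0.099,0,0,0,1],[0,0.001,0.102,0,0,0,1],[0,0.001,0.104,0,0,0,1],[0,0.001,0.104,0,0,0,1]]]'|grep -v ee
python3 -m inch '[[[0,0,0.001,0,0,0,1],[0,0,0.002,0,0,0,1],[0,0,0.002,0,0,0,1]]]'|grep -v ee
```

```text
clock: 31.75
position: [0.6996, -0.0096, 0.0437]
ft_force: [-0.2, 0.1, -0.8]
grip_width: 0.403
grasp_force: 20.4
clock: 32.05
position: [0.6992, -0.0096, 0.041]
ft_force: [-0.6, 0.7, -1.1]
grip_width: 0.407
grasp_force: 20.4
```

```bash
python3 -m inch '[[[0,0,0.001,0,0,0,1],[0,0,0.0022,0,0,0,1],[0,0,0.0022,0,0,0,1]]]'|grep -v ee
python3 -m inch '[[[0,0,0,0,0,0,0.16],[0,0,0,0,0,0,0.1],[0,0,0,0,0,0,0],[0,0,0,0,0,0,-0.15],[0,0,0,0,0,0,-0.15],[0,0,0,0,0,0,-0.15],[0,0,-0.01,0,0,0,-0.15],[0,0,-0.03,0,0,0,-0.15],[0,0,-0.07,0,0,0,-0.15],[0,0,-0.11,0,0,0,-0.15]]]'|grep -v ee
python3 -m inch '[[[0.05,-0.01,0,0,0,0,-0.4],[0.1,-0.02,0,0,0,0,-0.4],[0.15,-0.03,0,0,0,0,-0.4],[0.19,-0.043,0,0,0,0,-0.4],[0.19,-0.043,0,0,0,0,-0.4],[0.19,-0.043,0,0,0,0,-0.4]]]'|grep -v ee
python3 - <<'E'
from h import *
st()
im=imaging.camera("wrist");cv2.imwrite("pics/w7.png",im)
for r in spotter.look_for("bead_1_mid","wrist"): print(r,at("wrist",r["pixel"],.0255).round(4))
plan(.5112,-.0535,.0275,0)
E
```

```text
clock: 32.35
position: [0.6992, -0.0096, 0.0386]
ft_force: [1.0, -0.4, -0.3]
grip_width: 0.407
grasp_force: 20.4
clock: 33.35
position: [0.6988, -0.0098, 0.1503]
ft_force: [0.5, 0.9, 0.0]
grip_width: 0.571
grasp_force: 0.0
clock: 33.95
position: [0.509, -0.0523, 0.1498]
ft_force: [0.3, 0.7, -0.3]
grip_width: 0.7
grasp_force: 0.0
t 33.95 p [0.509, -0.0523, 0.1498] yaw -0.002 F [0.28, 0.73, -0.26] w 0.7 g 0.0 j [-0.61, 0.18, 0.7, 1.91, -0.13, 1.09, 1.7]
{'pixel': [293.3, 119.2], 'conf': 0.83} [ 0.4397 -0.0456  0.0255]
shift [-0.0007, -0.0016, 0.1221] turn [0.0, 0.002, -0.001] rows>= 3
```

View pics/w7.png

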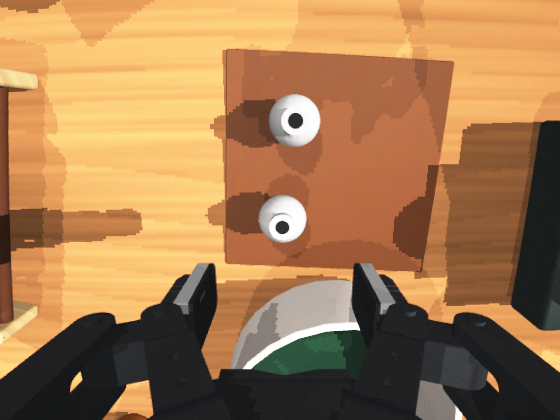

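Two beads remain, at (294,120) and (282,219), and the hand is right above the second.

```bash
python3 -m inch '[[[-0.001,0,0.03,0,0,0,-0.4],[-0.001,0,0.06,0,0,0,-0.4],[-0.001,0,0.09,0,0,0,-0.4],[-0.001,0,0.11,0,0,0,-0.4],[-0.001,0,0.118,0,0,0,-0.4],[-0.001,0,0.122,0,0,0,-0.4],[-0.001,0,0.122,0,0,0,-0.4]]]' 20|grep -v ee
python3 -m inch '[[[0,0,0,0,0,0,-0.2],[0,0,0,0,0,0,0],[0,0,0,0,0,0,0.1],[0,0,0,0,0,0,0.2],[0,0,0,0,0,0,0.3],[0,0,0,0,0,0,0.5],[0,0,0,0,0,0,1],[0,0,0,0,0,0,1],[0,0,0,0,0,0,1]]]' 20|grep -v ee
python3 -c "
from h import *
st();plan(.656,-.01,.1485,0)"
```

```text
clock: 34.75
position: [0.5108, -0.0523, 0.027]
ft_force: [0.7, -0.4, -0.1]
grip_width: 0.699
grasp_force: 0.0
clock: 35.65
position: [0.5107, -0.0523, 0.0274]
ft_force: [-1.1, 1.2, 6.6]
grip_width: 0.403
grasp_force: 19.4
t 35.65 p [0.5107, -0.0523, 0.0274] yaw -0.002 F [-1.05, 1.21, 6.63] w 0.403 g 19.4 j [-0.53, 0.39, 0.63, 2.0, -0.3, 0.84, 1.84]
shift [-0.1454, 0.0426, -0.1209] turn [0.0, 0.001, -0.002] rows>= 4
```

Carry it to the pot centre, stopping about 5 mm above touch.

```bash
python3 -m inch '[[[0,0,-0.03,0,0,0,1],[0,0,-0.07,0,0,0,1],[0,0,-0.11,0,0,0,1],[0,0,-0.12,0,0,0,1],[-0.04,0.012,-0.12,0,0,0,1],[-0.08,0.024,-0.12,0,0,0,1],[-0.12,0.036,-0.12,0,0,0,1],[-0.145,0.0425,-0.12,0,0,0,1],[-0.145,0.0425,-0.12,0,0,0,1],[-0.145,0.0425,-0.12,0,0,0,1]]]'|grep -v ee
python3 -m inch '[[[0,0,0.03,0,0,0,1],[0,0,0.06,0,0,0,1],[0,0,0.08,0,0,0,1],[0,0,0.09,0,0,0,1],[0,0,0.097,0,0,0,1],[0,0,0.102,0,0,0,1],[0,0,0.103,0,0,0,1],[0,0,0.103,0,0,0,1]]]'|grep -v ee
```

```text
clock: 36.65
position: [0.6547, -0.0104, 0.1455]
ft_force: [-1.8, 0.7, -0.4]
grip_width: 0.407
grasp_force: 20.4
clock: 37.45
position: [0.6556, -0.0101, 0.0444]
ft_force: [0.1, 0.1, -0.8]
grip_width: 0.405
grasp_force: 20.4
```

```bash
python3 -m inch '[[[0,0,0.002,0,0,0,1],[0,0,0.004,0,0,0,1],[0,0,0.0055,0,0,0,1],[0,0,0.0055,0,0,0,1]]]'|grep -v ee
python3 -m inch '[[[0,0,0,0,0,0,0.16],[0,0,0,0,0,0,0.1],[0,0,0,0,0,0,0],[0,0,0,0,0,0,-0.15],[0,0,0,0,0,0,-0.15],[0,0,0,0,0,0,-0.15],[0,0,-0.01,0,0,0,-0.15],[0,0,-0.03,0,0,0,-0.15],[0,0,-0.07,0,0,0,-0.15],[0,0,-0.11,0,0,0,-0.15]]]'|grep -v ee
python3 -m inch '[[[0.05,-0.009,0,0,0,0,-0.4],[0.1,-0.018,0,0,0,0,-0.4],[0.15,-0.027,0,0,0,0,-0.4],[0.2,-0.036,0,0,0,0,-0.4],[0.217,-0.036,0,0,0,0,-0.4],[0.217,-0.036,0,0,0,0,-0.4],[0.217,-0.036,0,0,0,0,-0.4]]]'|grep -v ee
python3 - <<'E'
from h import *
st()
imaging.camera("wrist")
for c in("wrist","top"):
  im=imaging.camera(c);cv2.imwrite(f"pics/{c}8.png",im)
  for r in spotter.look_for("bead_1_mid",c): print(c,r,at(c,r["pixel"],.0255).round(4))
plan(.4395,-.0455,.0275,0)
E
```

```text
clock: 37.85
position: [0.6551, -0.01, 0.038]
ft_force: [0.8, -0.3, -1.1]
grip_width: 0.406
grasp_force: 20.4
clock: 38.85
position: [0.6548, -0.0102, 0.1499]
ft_force: [0.8, 0.1, 0.3]
grip_width: 0.578
grasp_force: 0.0
clock: 39.55
position: [0.4388, -0.0454, 0.1492]
ft_force: [-0.1, -0.4, 0.7]
grip_width: 0.698
grasp_force: 0.0
t 39.55 p [0.4388, -0.0454, 0.1492] yaw -0.002 F [-0.12, -0.39, 0.69] w 0.698 g 0.0 j [-0.73, -0.03, 0.73, 2.08, 0.02, 1.08, 1.57]
wrist {'pixel': [285.7, 216.7], 'conf': 0.58} [ 0.4387 -0.0449  0.0255]
shift [-0.0007, 0.0004, 0.1207] turn [-0.001, -0.0, -0.002] rows>= 3
```

The third bead is still where it was. Same routine.

```bash
python3 -m inch '[[[0,0,0.03,0,0,0,-0.4],[0,0,0.06,0,0,0,-0.4],[0,0,0.09,0,0,0,-0.4],[0,0,0.11,0,0,0,-0.4],[0,0,0.118,0,0,0,-0.4],[0,0,0.121,0,0,0,-0.4],[0,0,0.121,0,0,0,-0.4]]]' 20|grep -v ee
python3 -m inch '[[[0,0,0,0,0,0,-0.2],[0,0,0,0,0,0,0],[0,0,0,0,0,0,0.1],[0,0,0,0,0,0,0.2],[0,0,0,0,0,0,0.3],[0,0,0,0,0,0,0.5],[0,0,0,0,0,0,1],[0,0,0,0,0,0,1],[0,0,0,0,0,0,1]]]' 20|grep -v ee
python3 -c "
from h import *
st();plan(.611,-.01,.1485,0)"
```

```text
clock: 40.5
position: [0.4386, -0.0458, 0.0275]
ft_force: [-0.2, 0.6, 0.5]
grip_width: 0.701
grasp_force: 0.0
clock: 41.4
position: [0.4387, -0.0455, 0.0278]
ft_force: [-2.1, 0.8, 6.5]
grip_width: 0.407
grasp_force: 19.4
t 41.4 p [0.4387, -0.0455, 0.0278] yaw -0.002 F [-2.1, 0.81, 6.47] w 0.407 g 19.4 j [-0.66, 0.24, 0.72, 2.18, -0.22, 0.79, 1.77]
shift [-0.1724, 0.0359, -0.1205] turn [0.001, 0.001, -0.002] rows>= 5
```

View pics/top8.png

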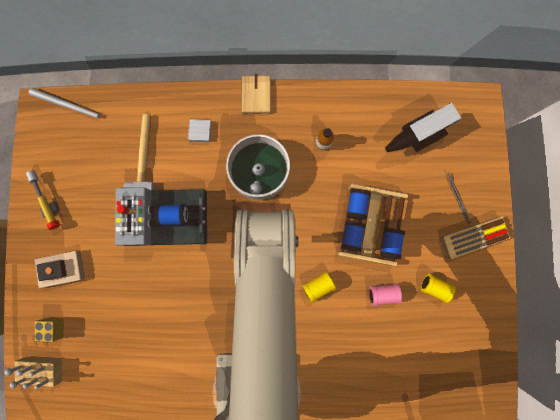

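The top view shows two beads in the pot, at (258,169) and (256,187). The second is not where I set the first bead, so it was shifted. I'll compute both positions.

```bash
python3 - <<'E'
from h import *
for p in[(258,169),(256,187)]: print(at("top",p,.0365).round(4))
print(proj("top",[(.699,-.01,.0365),(.655,-.01,.0365)]))
im=cv2.imread("pics/top8.png")[130:205,220:300]; cv2.imwrite("pics/c8.png",cv2.resize(im,(640,600),interpolation=3))
E
```

```text
[ 0.6554 -0.0096  0.0365]
[ 0.6018 -0.0038  0.0365]
[[258.13536132 154.56240233]
 [258.12050361 169.1398    ]]
```

View pics/c8.png

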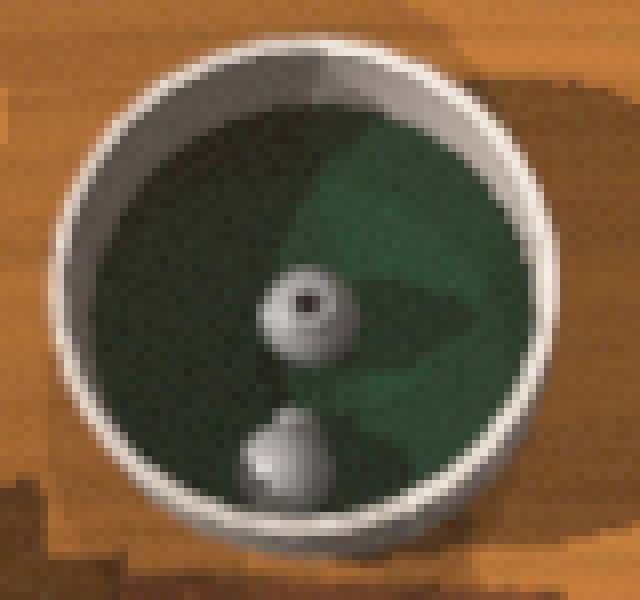

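The first bead tipped and now lies at rest against the near wall, about 57 mm from the axis. A bead against the wall can be at most 67 mm out, so it is within the limit. The far side is free for the third.

```bash
python3 -m inch '[[[0,0,-0.03,0,0,0,1],[0,0,-0.07,0,0,0,1],[0,0,-0.11,0,0,0,1],[0,0,-0.12,0,0,0,1],[-0.045,0.007,-0.12,0,0,0,1],[-0.09,0.014,-0.12,0,0,0,1],[-0.135,0.021,-0.12,0,0,0,1],[-0.18,0.028,-0.12,0,0,0,1],[-0.225,0.035,-0.12,0,0,0,1],[-0.257,0.036,-0.12,0,0,0,1]]]'|grep -v ee
python3 -m inch '[[[0,0,0,0,0,0,1],[0,0,0,0,0,0,1],[0,0,0.03,0,0,0,1],[0,0,0.06,0,0,0,1],[0,0,0.08,0,0,0,1],[0,0,0.09,0,0,0,1],[0,0,0.097,0,0,0,1],[0,0,0.102,0,0,0,1],[0,0,0.102,0,0,0,1],[0,0,0.102,0,0,0,1]]]'|grep -v ee
```

```text
clock: 42.4
position: [0.6972, -0.0083, 0.1452]
ft_force: [-0.5, 0.3, -0.3]
grip_width: 0.404
grasp_force: 20.3
clock: 43.4
position: [0.6956, -0.0101, 0.0461]
ft_force: [-0.6, 0.9, 0.3]
grip_width: 0.402
grasp_force: 20.3
```

```bash
python3 -m inch '[[[0,0,0.002,0,0,0,1],[0,0,0.004,0,0,0,1],[0,0,0.006,0,0,0,1],[0,0,0.0075,0,0,0,1],[0,0,0.0075,0,0,0,1]]]'|grep -v ee
python3 -m inch '[[[0,0,0,0,0,0,0.16],[0,0,0,0,0,0,0.1],[0,0,0,0,0,0,0],[0,0,0,0,0,0,-0.15],[0,0,0,0,0,0,-0.15],[0,0,0,0,0,0,-0.15],[0,0,-0.01,0,0,0,-0.15],[0,0,-0.03,0,0,0,-0.15],[0,0,-0.07,0,0,0,-0.15],[0,0,-0.11,0,0,0,-0.15]]]'|grep -v ee
python3 -m inch '[[[0.05,0,-0.04,0,0,0,-0.4],[0.1,0.05,-0.08,0,0,0,-0.4],[0.15,0.1,-0.12,0,0,0,-0.4],[0.2,0.15,-0.15,0,0,0,-0.4],[0.24,0.18,-0.15,0,0,0,-0.4],[0.24,0.21,-0.15,0,0,0,-0.4],[0.24,0.25,-0.15,0,0,0,-0.4],[0.24,0.29,-0.15,0,0,0,-0.4],[0.24,0.33,-0.15,0,0,0,-0.4],[0.24,0.33,-0.15,0,0,0,-0.4]]]'|grep -v ee
python3 -m inch '[[[0,0,0,0,0,0,-0.4],[0,0,0,0,0,0,-0.4],[0,0,0,0,0,0,-0.4],[0,0,0,0,0,0,-0.4],[0,0,0,0,0,0,-0.4]]]'|grep -v ee
python3 - <<'E'
from h import *
st()
im=imaging.camera("top");s=imaging.camera("scene")
cv2.imwrite("pics/f9.png",np.hstack([cv2.resize(im[110:260,95:275],(400,600),interpolation=3)[:, :], cv2.resize(im[175:270,325:420],(400,600),interpolation=3)]))
E
```

```text
clock: 43.9
position: [0.6952, -0.0101, 0.0375]
ft_force: [-0.1, -0.1, 0.4]
grip_width: 0.404
grasp_force: 20.3
clock: 44.9
position: [0.6948, -0.0103, 0.1493]
ft_force: [-0.3, 0.4, 0.9]
grip_width: 0.577
grasp_force: 0.0
clock: 45.9
position: [0.454, 0.3244, 0.2986]
ft_force: [0.6, 0.1, 0.1]
grip_width: 0.7
grasp_force: 0.0
clock: 46.4
position: [0.4562, 0.3193, 0.2981]
ft_force: [-0.0, 0.3, 0.4]
grip_width: 0.703
grasp_force: 0.0
t 46.4 p [0.4562, 0.3193, 0.2981] yaw -0.003 F [-0.03, 0.25, 0.36] w 0.703 g 0.0 j [-1.25, 0.17, 0.64, 1.6, -0.1, 1.41, 0.96]
```

View pics/f9.png

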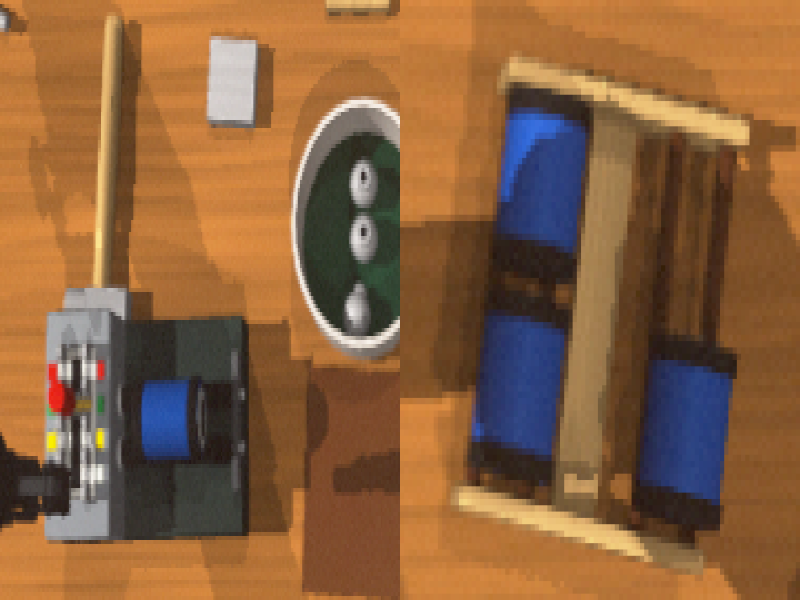

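Final check of where the barrel lies along the rollers.

```bash
python3 - <<'E'
from h import *
im=imaging.camera("top");hsv=cv2.cvtColor(im,cv2.COLOR_BGR2HSV)
m=cv2.inRange(hsv,(105,120,40),(130,255,255));m[:,:140]=0;m[:,220:]=0
n,l,s,c=cv2.connectedComponentsWithStats(m);i=1+s[1:,4].argmax();print(s[i],at("top",c[i],.128).round(4))
im=imaging.camera("scene")
for r in spotter.look_for("bead_1_mid","scene"): print(r)
E
```

```text
[158 205  22  20 403] [0.5143 0.2265 0.128 ]
{'pixel': [332.1, 260.3], 'conf': 0.66}
{'pixel': [373.3, 200.0], 'conf': 0.45}
```

The barrel is at (.514,.2265) and the seat is at about (.515,.227), so it is centred. Handing in.

```bash
python3 -c "
from workcell import order
print(order.hand_in())"
```

```text
the job is handed in; nothing more can be done
None
```

Job handed in: the charged barrel lies on the rollers, the knob is down in the green notch, all three beads are in the pot (one tipped over but at rest), and the three empty barrels are on the rack; `hand_in()` gave no verdict.

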